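Hold the clip open over the recipe card

TASK

Move the recipe card from the dark wooden block into the blue stand, stick end down and pushed fully home, and let go of it. Then squeeze the red spring clip open by its handles, lift it off its rail and lower it, jaws gaping, over the card's top edge to one side of the stick, so that the edge is between the jaws and the clip does not touch the card. Finish there still holding the clip open, so that I can slip a note in; leave everything else where it is.

Things in the scene. Friction and masses are not known exactly. Their poses are not given: they have to be found in the camera images.
- card: Recipe card on an upright flat wooden stick, 70 g; front and back alike. Origin: centre of the stick's foot, z up. Stick 16 (x) x 22 (y) x 166 mm tall. White panel with a green top band, 4 mm thick (x), 150 mm wide (y, 75 mm each side of the middle), from 55 to 125 mm above the foot (top edge at 125). The bare stick from 125 to 166 mm is the grip. Starts upright in the block
- card_dock: Dark wooden storage block, fixed, 60 x 70 x 45 mm high, in which the card's stick stands at the start (slot 35 mm deep, 3.5 mm wider than the stick each way). Origin: centre of its underside, under the middle of the slot
- card_stand: Blue card stand, fixed, 56 mm (x) x 96 mm (y) x 45 mm high. Origin: centre of its underside; a slot in the middle of its top, 18.5 mm (x) x 24.5 mm (y) with 3 mm lead-in chamfer, 35 mm deep, floor 10 mm above the worktop. The stick fits with its x along the stand's x, either way round, so the panel lies along the stand's long side y
- clip_rail: Rail for the clip, fixed: grey base 70 x 90 mm with an upright aluminium strip 4 mm thick (x), 70 mm long (y), its top edge 62 mm above the worktop. Origin: centre of the underside
- clip: Red spring clip astride the rail's strip, jaws down, shut on it. Origin: on the steel pivot (11 mm diameter, resting on the strip); z up to the handles, y along pivot and strip, x across the jaws. 24 mm wide (y), 50 g. Handles: flat plates 2 to 52 mm above the pivot, 39 mm over their outer faces at the top when parked, 18 mm and parallel when squeezed to the stop. Jaws reach 40 mm below the pivot
- clip_left_tip (a point): Inner face of the jaw end on the clip's +x side, 37 mm below the pivot
- clip_right_tip (a point): Inner face of the jaw end on the clip's -x side, 37 mm below the pivot; the two are 1 mm apart shut and about 20 mm apart fully open
- clip_left (a joint): Opening angle of the clip's +x half in rad: 0 jaws shut, about 0.04 parked on the strip, 0.25 squeezed to the stop (jaws gape 20 mm). Full squeeze takes about 8 N on each handle, 38 mm above the pivot; it springs shut when let go
- clip_right (a joint): The same for the other half; geared to move alike
- milk_pot: Small printed plastic pot, 72 mm wide, 71 mm tall, on the chopping board; bystander, origin under its centre
- spice_a: Spice jar with red cap, 44 mm wide, 106 mm tall, on the chopping board; bystander, origin under its centre
- salt_shaker: Salt shaker, 44 mm wide, 90 mm tall, on the right; bystander, origin under its centre
- honey_jar: Honey jar with green lid, 65 mm wide, 114 mm tall, on the right; bystander, origin under its centre
Not all that is in view belongs to the job. Of the things that look like the clip, the larger one is meant.

How it is judged:
On the way, in this order (a step that is already met when the one before it is completed fails the run):
1. the card stands fully home in the blue stand, let go of (horizontal distance between card and card_stand below 0.008 m and z of card in the frame of card_stand below 0.018 m and angle between card's own z axis and vertical below 0.12 rad and angle between the y axis of card and the y axis of card_stand, either way round below 0.15 rad and contact force between the fingers and card below 0.3 N), for 0.2 s.
2. the clip is squeezed open and lifted clear of its rail (value of joint each of clip_left, clip_right above 0.15 rad and height (world z) of clip above 0.105 m and contact force between clip and clip_rail below 0.1 N and contact force between the fingers and clip above 3 N), for 0.2 s.
At the end, for the whole second after the job is handed in: Card in the stand, untouched: within 8 mm of centre and floor, tilt < 0.12, square < 0.15 rad. Clip held still, halves past 0.15 rad, a jaw end each side of the panel (3 mm or more off its mid-plane, 6 mm or more below its top edge), 15-70 mm from the stick's middle, pressing the card < 0.3 N (all of step 1 and value of joint each of clip_left, clip_right above 0.15 rad and ((x of clip_left_tip in the frame of card above 0.003 m and x of clip_right_tip in the frame of card below -0.003 m) or (x of clip_right_tip in the frame of card above 0.003 m and x of clip_left_tip in the frame of card below -0.003 m)) and z of each of clip_left_tip, clip_right_tip in the frame of card below 0.119 m and (y of clip in the frame of card between 0.015 and 0.07 m or y of clip in the frame of card between -0.07 and -0.015 m) and height (world z) of clip above 0.09 m and contact force between the fingers and clip above 3 N and contact force between clip and card below 0.3 N and linear speed of clip below 0.03 m/s); the arm keeps its last pose, push and grip.
It fails at once if the card is knocked over or dropped on its side (angle between card's own z axis and vertical above 0.8 rad).
It fails at once if a bystander (pot, jars or shaker) is moved by more than 40 mm (distance of any of milk_pot, spice_a, salt_shaker, honey_jar from where it was at the start of the episode above 0.04 m).
It also fails if it takes over 59 s, if anything falls off the work surface, if the arm or the gripper's body presses on something with over 40 N, if the wrist force passes 120 N, or if a joint passes its speed limit or range.

ROBOT

A 6-joint arm with a two-finger parallel gripper is mounted at the origin on a cart in front of the work surface, level with it; the furniture and walls round the work are solid. World frame = base frame: x ahead of the robot, y to its left, z up, the work surface at z = 0. Lengths are in m, angles in rad, forces in N, time in s.
With the tool pointing down it reaches from about 0.35 to 0.975 m from the base axis. Payload 4.9 kg.
Tool frame: the origin (TCP) lies at the very end of the fingers, on their centre line; the grasp point (between the pads) lies 19 mm behind it (grasp_offset is the distance from the TCP to the grasp point, in m); x points along the fingers, y is the direction in which the jaws open and shut, and the axes are right-handed (so a half turn about x gives the same grasp; the last joint's range is limited). The gripper opens to 85 mm and grips with 20 to 120 N. Pads are 22 mm wide; open, the fingers measure 114 mm over their backs; the gripper's body (76 mm by 85 mm) begins 54 mm behind the grasp point. The pads swing forward as they close: fully open they stand 13 mm farther back than shut.
Start: joints at [-1.286, 0.053, 1.613, -0, 1.476, -0.119], TCP at [0.246, -0.575, 0.205] pointing down, gripper open.
Joint ranges: [-3.01, 3.01], [-1.01, 2.22], [0.06, 2.58], [-1.02, 4.17], [0.09, 2.62], [-3.14, 3.14]. Speed limits (rad/s): [2.57, 2.57, 3.14, 3.14, 3.14, 3.14].

INTERFACE

Orientations are given as a rotation vector (axis times angle).
In Python, from station import get_obs, get_image, camera_model, finish_job, grasp_offset gives the robot as it stands.
- The arm moves only by the shell command python3 -m crank 'ROWS' [OPENING] [FORCE]. ROWS is JSON, a list that holds one entry, the list of rows, each a list of 4 numbers: the shift along the world's x, y, z in m, then the turn about the world's z in degrees. In form: [[[dx, dy, dz, turn], ...]]. A call has 1 to 5 rows; each row is the pose to reach, as a shift and turn from the pose commanded when the call began; what a row does not reach only later rows make up. A row lasts 1/12 s, in which the tool goes at most 41.7 mm and 7.16 degrees, less where a joint would pass 70% of its speed; a pose out of reach is approached as far as the arm can. A call with a gripper value outside its range is refused whole. OPENING is the opening, from 0 (shut) to 1 (fully open), set as the call begins (- or left out, the last holds). The fingers move at their own pace and stop on an object; FORCE is the grip in N (left out, the last holds). Time passes only in rows, so rows that repeat a pose let the fingers close. It gives the time, the measured TCP pose, the force and the opening at its end, in the units of the state.
- get_obs(): the state, without advancing time (a new reading comes with each control period).
- get_image(name): name is "scene" or "top" or "wrist"; returns (picture, depth): 384x512x3 uint8, red, green, blue; 384x512 float32, m along the optical axis (not along the pixel's ray), 0 where there is no reading.
- camera_model(name): a dict with "fx", "fy", "cx", "cy" (pixels), "xyz" and "attitude" of the camera in the world. Camera axes: x right, y down, z forward; pixel columns grow to the right and rows downward; lengths in m; the calibration is good to about 2 mm. A picture is of the moment at which its call begins: read the wrist's pose just before it. camera_model takes no time and is no camera call; for the wrist camera it gives the pose at the moment of the call.
- finish_job(): hands the job in, once; it reports no verdict.
The state is a dict: "t": time; "q": joint angles; "dq": joint speeds; "effort": joint torques, N m; "tool_pos": TCP position; "tool_rot": TCP orientation; "contact_force": force on the tool from outside, world axes, zero at the start; "wrist_torque": the same for the moment, N m; "opening": finger opening in m.
Only numpy, scipy, OpenCV 4.12 (cv2) and the standard library are available. Lean on these libraries where they do the work, as an engineer would, in place of code of your own. Each camera call takes 0.05 s, during which the arm holds its last target.

## Working session

There is one attempt and no reset: what is moved stays moved. The work goes in short steps, Python scripts to look and compute and a shell command to move; the robot and the scene stay as the last step left them, time stands still between calls to the robot, and variables do not carry over. Pictures are saved under pics/ and viewed, and the job is handed in when it is done.

```bash
ls; mkdir -p pics; python3 - <<'E'
from station import *
import cv2,json
o=get_obs();print(o)
for n in("scene","top"):
    im,d=get_image(n);cv2.imwrite(f"pics/{n}0.png",im[:,:,::-1]);
    import numpy as np; np.save(f"{n}0.npy",d); print(n,camera_model(n))
print(grasp_offset)
E
```

```text
pics
{'t': 0.0, 'q': array([-1.28598421e+00,  5.33501573e-02,  1.61434707e+00, -3.92096979e-05,
        1.47603244e+00, -1.18987747e-01]), 'dq': array([ 0.00090426,  0.0003383 ,  0.00067942,  0.00054594,  0.00081235,
       -0.00064863]), 'effort': array([-3.87090504e-04, -3.93686986e+01, -3.70177853e+01, -2.86489876e-04,
        7.02702440e-03, -1.02645845e-05]), 'tool_pos': array([ 0.24536701, -0.57404742,  0.20373556]), 'tool_rot': array([ 2.00002065,  0.41160165, -2.00046141]), 'contact_force': array([0.1031578 , 0.20732317, 0.00554107]), 'wrist_torque': array([0.00314543, 0.03293262, 0.0082091 ]), 'opening': 0.08526539100545424}
scene {'fx': 375.3124708904504, 'fy': 375.3124708904504, 'cx': 259.8696667992787, 'cy': 193.54891413088362, 'xyz': array([-0.29155971,  0.57112508,  0.64968277]), 'attitude': array([-1.03767775,  2.14394295, -1.2689464 ])}
top {'fx': 431.7869291774684, 'fy': 431.7869291774684, 'cx': 249.82360222715982, 'cy': 191.3654555965337, 'xyz': array([-0.0205438 ,  0.14421218,  1.38141098]), 'attitude': array([-1.64793789,  2.36565639, -0.48319543])}
0.0187
```

View pics/scene0.png

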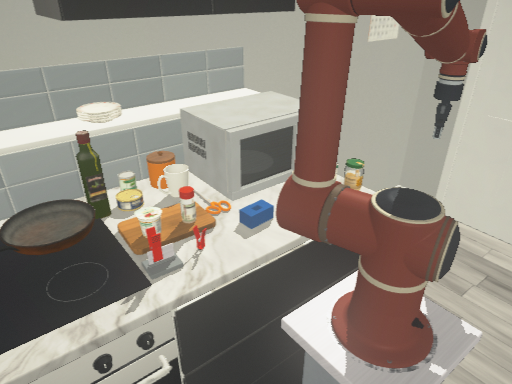

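View pics/top0.png

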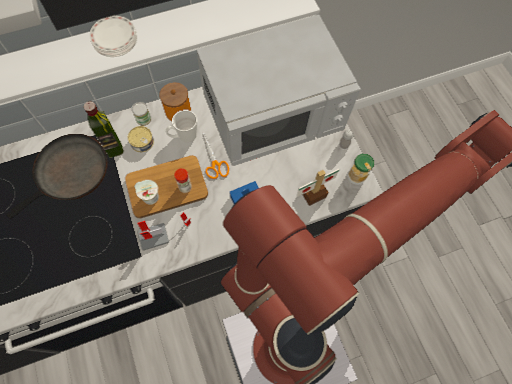

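```bash
cat > h.py <<'E'
import numpy as np,cv2
from scipy.spatial.transform import Rotation as R
from station import *
def cloud(n,d,cm=None):
    c=cm or camera_model(n); v,u=np.mgrid[:384,:512]
    P=np.stack([(u-c['cx'])/c['fx']*d,(v-c['cy'])/c['fy']*d,d],-1)
    W=P@R.from_rotvec(c['attitude']).as_matrix().T+c['xyz']; W[d==0]=np.nan
    return W
def crop(im,x0,y0,x1,y1,f,name):
    c=cv2.resize(im[y0:y1,x0:x1],None,fx=f,fy=f,interpolation=cv2.INTER_CUBIC); cv2.imwrite(name,c)
def snap(n,k):
    cm=camera_model(n); im,d=get_image(n); cv2.imwrite(f"pics/{k}.png",im[:,:,::-1]); np.save(f"{k}.npy",cloud(n,d,cm)); np.save(f"{k}_d.npy",d)
    import pickle; pickle.dump(cm,open(f"{k}.pkl","wb"))
    return im,d
E
python3 - <<'E'
from h import *
for n in("scene","top"):
    W=cloud(n,np.load(f"{n}0.npy")); np.save(f"{n}0W.npy",W)
im=cv2.imread("pics/top0.png")
a=cv2.resize(im[150:260,120:280],None,fx=5,fy=5,interpolation=cv2.INTER_CUBIC);cv2.imwrite("pics/c1.png",a)
crop(im,220,120,390,240,4.6,"pics/c2.png")
im=cv2.imread("pics/scene0.png"); crop(im,110,150,280,280,4.6,"pics/c3.png")
W=np.load("top0W.npy")
for u,v in [(317,200),(320,180),(363,162),(346,140),(245,190),(150,232),(183,224),(148,193),(182,178),(217,170)]: print(u,v,W[v,u].round(3))
E
```

```text
317 200 [ 0.401 -0.269  0.021]
320 180 [ 0.426 -0.271  0.133]
363 162 [ 0.444 -0.437  0.112]
346 140 [ 0.558 -0.44   0.067]
245 190 [ 0.512 -0.049  0.042]
150 232 [0.473 0.288 0.059]
183 224 [0.483 0.183 0.003]
148 193 [0.59  0.256 0.092]
182 178 [0.585 0.138 0.128]
217 170 [ 0.635  0.012 -0.001]
```

View pics/c1.png

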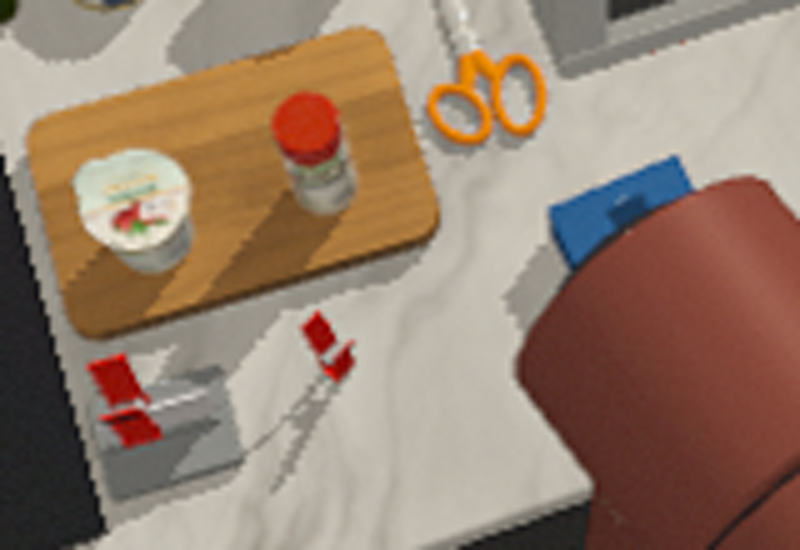

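View pics/c2.png

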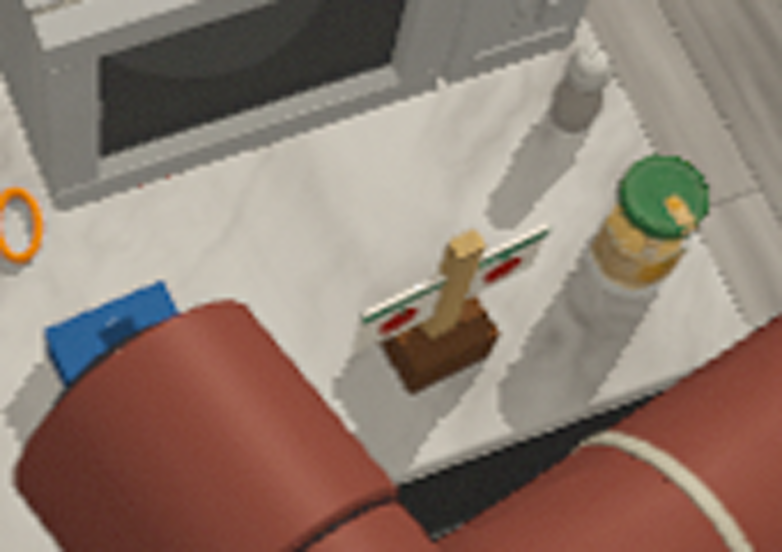

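View pics/c3.png

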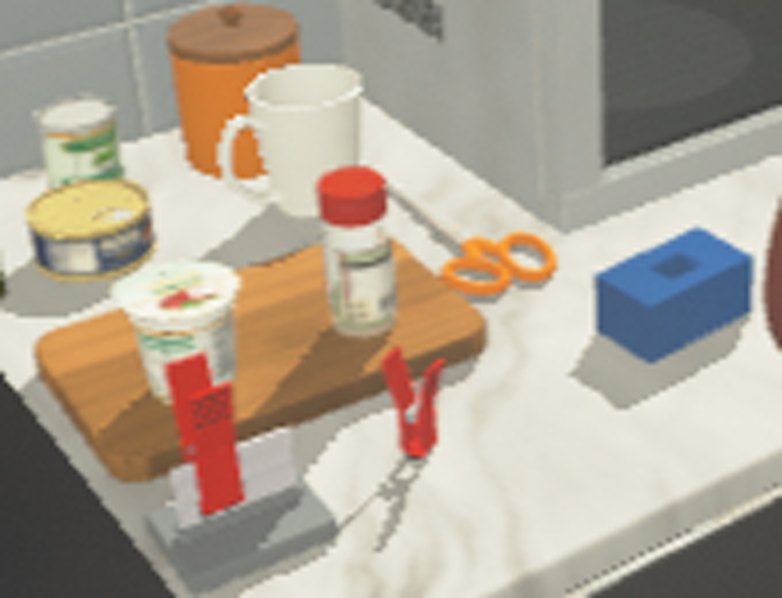

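```bash
python3 - <<'E'
from h import *
def rect(p):
    r=cv2.minAreaRect((p*1000).astype(np.float32)); return r
S=np.load("scene0W.npy");T=np.load("top0W.npy")
si=cv2.imread("pics/scene0.png").astype(int);ti=cv2.imread("pics/top0.png").astype(int)
def blue(i): return (i[...,0]>i[...,2]+50)
def red(i): return (i[...,2]>i[...,1]+90)&(i[...,1]<60)
def sel(W,m,lo,hi): 
    m=m&np.all((W>lo)&(W<hi),-1); return W[m]
for n,W,i in(("s",S,si),("t",T,ti)):
    p=sel(W,blue(i),(.35,-.2,.035),(.65,.1,.06)); print(n,"stand",len(p),p[:,2].mean(),rect(p[:,:2]))
    # slot hole: pixels inside? 
    p=sel(W,red(i),(.4,.22,.02),(.55,.35,.2)); print(n,"clip",len(p),p.min(0).round(3),p.max(0).round(3))
    q=p[p[:,2]>p[:,2].max()-.012]; print(" top",len(q),rect(q[:,:2]))
    g=sel(W,np.ones(W.shape[:2],bool),(.38,-.38,.1),(.52,-.17,.22)); 
    if len(g):
        h=g[:,2]; print(n,"card",len(g),g.min(0).round(3),g.max(0).round(3))
        top=g[h>.165]; print(" sticktop",len(top),top.mean(0), rect(top[:,:2]) if len(top)>3 else 0)
        pn=g[(h>.11)&(h<.14)]; print(" panel",len(pn)); 
        if len(pn)>5: print(rect(pn[:,:2]), np.degrees(np.arctan2(*np.linalg.svd(pn[:,:2]-pn[:,:2].mean(0),full_matrices=False)[2][0][::-1])))
    b=sel(W,np.ones(W.shape[:2],bool),(.35,-.36,.035),(.5,-.2,.05)); print(n,"block",len(b),rect(b[:,:2]) if len(b)>5 else 0)
    al=sel(W,~red(i),(.4,.2,.045),(.55,.35,.07)); print(n,"strip",len(al), rect(al[:,:2]) if len(al)>3 else 0)
    base=sel(W,~red(i),(.38,.18,.006),(.54,.36,.04)); print(n,"base",len(base), np.median(base[:,2]),rect(base[:,:2]) if len(base)>3 else 0)
E
```

```text
s stand 364 0.043970278287646054 ((500.8753662109375, -46.19609832763672), (58.46943283081055, 99.77129364013672), 2.402317523956299)
s clip 248 [0.457 0.289 0.033] [0.496 0.312 0.12 ]
 top 37 ((476.0229797363281, 300.52142333984375), (18.461631774902344, 39.72105026245117), 84.26657104492188)
s card 18 [ 0.439 -0.345  0.103] [ 0.444 -0.335  0.136]
 sticktop 0 [nan nan nan] 0
 panel 13
((441.6743469238281, -340.0003662109375), (4.362855434417725, 10.74236011505127), 6.903896808624268) -70.78049803186865
s block 0 0
s strip 125 ((477.2476501464844, 286.8197326660156), (21.93172264099121, 69.78966522216797), 3.3200411796569824)
s base 763 0.014527698184774507 ((482.064453125, 301.77874755859375), (113.66767883300781, 116.18431854248047), 0.13467226922512054)
t stand 236 0.045068343202021466 ((508.8317565917969, -44.53282928466797), (42.940574645996094, 96.46543884277344), 6.624461650848389)
t clip 104 [0.455 0.289 0.034] [0.494 0.31  0.124]
 top 16 ((474.60772705078125, 298.7757263183594), (39.297916412353516, 19.501333236694336), 1.0124578475952148)
t card 270 [ 0.42  -0.344  0.1  ] [ 0.443 -0.195  0.18 ]
 sticktop 44 [ 0.43123222 -0.2674655   0.17449505] ((431.8771057128906, -268.9886474609375), (15.816561698913574, 22.437177658081055), 6.1169843673706055)
 panel 148
((430.1517028808594, -267.9591064453125), (13.361991882324219, 146.52732849121094), 5.095818519592285) 96.97777087736989
t block 186 ((418.63946533203125, -271.4042663574219), (37.25663375854492, 72.54137420654297), 5.957915782928467)
t strip 48 ((475.8546447753906, 289.39434814453125), (18.189125061035156, 66.80328369140625), 6.629971027374268)
t base 602 0.013487922642713368 ((461.10235595703125, 270.086181640625), (179.19805908203125, 155.51539611816406), 89.52218627929688)<stdin>:18: RuntimeWarning: Mean of empty slice.
  ret = um.true_divide(
```

```bash
python3 - <<'E'
from h import *
o=get_obs(); M=R.from_rotvec(o['tool_rot']).as_matrix(); print(M.round(3)); print("yaw of tool y",np.degrees(np.arctan2(M[1,1],M[0,1])))
T=np.load("top0W.npy")
for u,v in [(290,150),(250,160),(315,130),(230,100),(330,105)]: print(u,v,T[v,u].round(3))
E
```

```text
[[-0.001  0.393 -0.92 ]
 [ 0.002 -0.92  -0.393]
 [-1.    -0.002 -0.   ]]
yaw of tool y -66.86363789348877
290 150 [ 0.62  -0.262 -0.001]
250 160 [ 0.623 -0.109  0.017]
315 130 [ 0.624 -0.349  0.082]
230 100 [ 0.726 -0.078  0.258]
330 105 [ 0.621 -0.376  0.226]
```

```bash
python3 -m crank '[[[0.02,0.03,0.03,0],[0.05,0.06,0.06,0]]]' 1
```

```text
t: 0.27
tool_pos: [0.2854, -0.5224, 0.2534]
tool_rot: [2.003, 0.413, -2.005]
contact_force: [0.7, 0.5, 0.9]
opening: 0.0852
```

```bash
python3 -m crank '[[[0.02,0.035,0.02,7],[0.04,0.07,0.03,14],[0.06,0.105,0.035,21],[0.075,0.13,0.035,28],[0.09,0.155,0.035,35]]]'; python3 -m crank '[[[0.01,0.02,0,7],[0.02,0.04,0,14],[0.03,0.06,0,21],[0.04,0.08,0,28],[0.045,0.09,0,35]]]';python3 -m crank '[[[0,0,0,3.5],[0,0,0,3.5],[0,0,0,3.5]]]'
python3 - <<'E'
from h import *
snap("wrist","w1");im,d=snap("top","t1"); print(get_obs()['tool_pos'],camera_model("wrist")['xyz'])
E
```

```text
t: 0.68
tool_pos: [0.3777, -0.3669, 0.2915]
tool_rot: [1.601, 0.896, -1.601]
contact_force: [0.2, -0.2, -0.4]
opening: 0.0852
t: 1.1
tool_pos: [0.4224, -0.2766, 0.2905]
tool_rot: [1.164, 1.239, -1.163]
contact_force: [0.2, -0.4, 0.6]
opening: 0.085
t: 1.35
tool_pos: [0.4217, -0.2785, 0.2905]
tool_rot: [1.125, 1.262, -1.125]
contact_force: [-0.2, 0.3, 0.2]
opening: 0.0857
[ 0.42159421 -0.27894234  0.29066234] [ 0.41271285 -0.1978097   0.46001974]
```

View pics/w1.png

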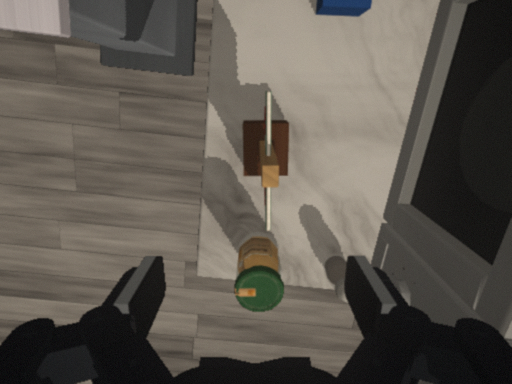

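View pics/t1.png

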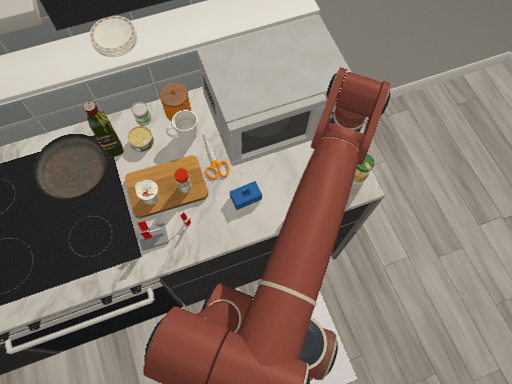

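```bash
cat >> h.py <<'E'
def rect(p):
    (c,(w,h),a)=cv2.minAreaRect((p[:,:2]*1000).astype(np.float32))
    if w>h: w,h,a=h,w,a-90   # a: direction of the short axis from x
    a=(a+90)%180-90
    return np.round(c,1),round(w,1),round(h,1),round(a,1)
def tool():
    o=get_obs(); M=R.from_rotvec(o['tool_rot']).as_matrix(); return o['tool_pos'].round(4), round(np.degrees(np.arctan2(M[1,1],M[0,1])),2), M[:,0].round(4), o['contact_force'].round(1), round(o['opening'],4)
E
python3 - <<'E'
from h import *
print(tool())
for k in("w1","t1"):
    W=np.load(k+".npy"); im=cv2.imread(f"pics/{k}.png").astype(int)
    A=lambda lo,hi:np.all((W>lo)&(W<hi),-1)
    for nm,lo,hi in(("stick",(.4,-.3,.168),(.46,-.24,.19)),("panel",(.38,-.36,.12),(.5,-.18,.14)),("block",(.36,-.34,.04),(.5,-.2,.05)),("stand",(.4,-.15,.038),(.6,.06,.052))):
        m=A(lo,hi)
        if nm=="stand": m&=im[...,0]>im[...,2]+40
        p=W[m]
        if len(p)>5: print(k,nm,len(p),p[:,2].mean().round(4),rect(p),p[:,:2].mean(0).round(4))
E
python3 - <<'E'
import cv2
im=cv2.imread("pics/t1.png");cv2.imwrite("pics/t1c.png",cv2.resize(im[165:225,210:290],None,fx=9,fy=9,interpolation=cv2.INTER_CUBIC))
E
```

```text
(array([ 0.4216, -0.2789,  0.2907]), np.float64(6.53), array([-4.e-04,  3.e-04, -1.e+00]), array([-0.6, -0.1, -0.1]), 0.0855)
w1 stick 419 0.1758 (array([ 435.3, -272.2]), 15.9, 21.6, 8.1) [ 0.4352 -0.2716]
w1 panel 558 0.1342 (array([ 436.3, -272.7]), 14.8, 149.6, 10.8) [ 0.4342 -0.2626]
w1 block 1689 0.0454 (array([ 435.6, -272.8]), 59.8, 69.9, 6.5) [ 0.4339 -0.2688]
w1 stand 417 0.0448 (array([507. , -93.5]), 8.0, 55.4, -84.6) [ 0.5078 -0.0939]
t1 stand 412 0.0452 (array([500.1, -45.6]), 57.6, 96.7, 5.2) [ 0.499  -0.0456]
```

View pics/t1c.png

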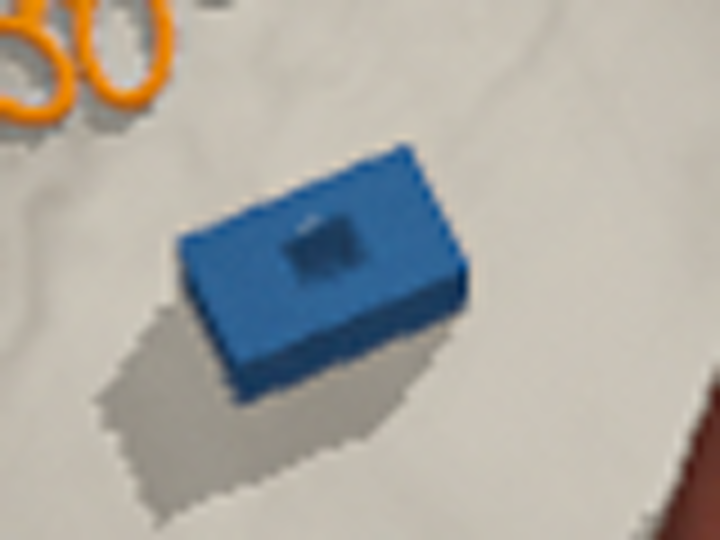

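```bash
python3 -m crank '[[[0.012,0.04,0,0],[0.024,0.08,0,0],[0.036,0.12,0,0],[0.048,0.16,0,0],[0.06,0.2,0,0]]]'; python3 -m crank '[[[0.006,0.027,0,0],[0.006,0.027,0,0],[0.006,0.027,0,0],[0.006,0.027,0,0]]]'
python3 - <<'E'
from h import *
print(tool())
snap("wrist","w2")
print(camera_model("wrist"))
W=np.load("w2.npy"); im=cv2.imread("pics/w2.png").astype(int)
m=np.all((W>(.4,-.15,.038))&(W<(.6,.06,.052)),-1)&(im[...,0]>im[...,2]+40); p=W[m]; print(len(p),p[:,2].mean(),rect(p),p.mean(0))
v,u=np.nonzero(m);print(u.min(),u.max(),v.min(),v.max())
E
```

```text
t: 1.87
tool_pos: [0.4818, -0.078, 0.2911]
tool_rot: [1.126, 1.26, -1.125]
contact_force: [0.7, -0.3, -0.6]
opening: 0.0852
t: 2.2
tool_pos: [0.4876, -0.0528, 0.2909]
tool_rot: [1.124, 1.261, -1.125]
contact_force: [0.4, 0.5, -0.4]
opening: 0.0852
(array([ 0.4876, -0.0528,  0.2909]), np.float64(6.58), array([-4.e-04, -5.e-04, -1.e+00]), array([ 0.4,  0.5, -0.4]), 0.0852)
{'fx': 315.5080232727245, 'fy': 315.5080232727245, 'cx': 254.65396715482953, 'cy': 194.36792444896847, 'xyz': array([0.47866238, 0.02801054, 0.46015424]), 'attitude': array([2.81157426, 0.16054789, 0.02625333])}
2618 0.04548437728402791 (array([503.8, -48.5]), 54.4, 94.9, 4.5) [ 0.50337735 -0.04640598  0.04548438]
246 289 114 185
```

View pics/w2.png

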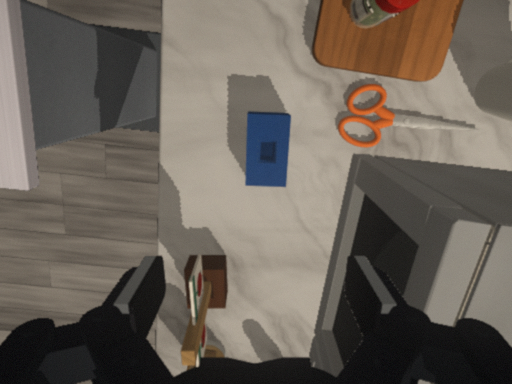

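```bash
cat >> h.py <<'E'
def plane(cm,uv,z):
    uv=np.asarray(uv,float); r=np.stack([(uv[:,0]-cm['cx'])/cm['fx'],(uv[:,1]-cm['cy'])/cm['fy'],np.ones(len(uv))],-1)@R.from_rotvec(cm['attitude']).as_matrix().T
    return cm['xyz']+r*((z-cm['xyz'][2])/r[:,2])[:,None]
E
python3 - <<'E'
from h import *
import pickle
im=cv2.imread("pics/w2.png"); crop(im,238,105,298,195,6.5,"pics/w2c.png")
cm=pickle.load(open("w2.pkl","rb"))
print(im[150,240:300,:].tolist()[::4])
W=np.load("w2.npy");print(W[150,244:294,2].round(3)); print(W[108:192,255,2].round(3))
E
```

```text
[[97, 105, 112], [97, 106, 112], [106, 67, 41], [107, 68, 42], [106, 65, 40], [86, 54, 34], [69, 47, 31], [71, 47, 32], [68, 47, 34], [88, 57, 37], [107, 69, 44], [104, 65, 42], [127, 116, 109], [157, 170, 181], [154, 169, 178]]
[ 0.002  0.001  0.047  0.046  0.045  0.046  0.045  0.045  0.046  0.045
  0.047  0.045  0.045  0.044  0.046  0.044  0.009  0.01   0.009  0.011
  0.012  0.011  0.01   0.01   0.008  0.012  0.012  0.011  0.01   0.027
  0.044  0.044  0.046  0.047  0.046  0.046  0.046  0.045  0.046  0.045
  0.046  0.046  0.045  0.046  0.045  0.001 -0.     0.002  0.002  0.001]
[ 0.001 -0.001  0.002  0.     0.018  0.036  0.047  0.044  0.046  0.046
  0.047  0.046  0.046  0.046  0.046  0.047  0.045  0.047  0.045  0.045
  0.046  0.046  0.047  0.045  0.045  0.046  0.044  0.047  0.046  0.045
  0.045  0.046  0.045  0.046  0.045  0.046  0.045  0.047  0.045  0.046
  0.045  0.046  0.045  0.046  0.046  0.045  0.046  0.045  0.046  0.045
  0.044  0.046  0.046  0.045  0.047  0.045  0.046  0.045  0.044  0.045
  0.047  0.045  0.045  0.047  0.047  0.045  0.046  0.046  0.048  0.047
  0.045  0.046  0.046  0.046  0.046  0.046  0.046  0.046  0.003  0.
  0.002  0.001 -0.002 -0.   ]
```

View pics/w2c.png

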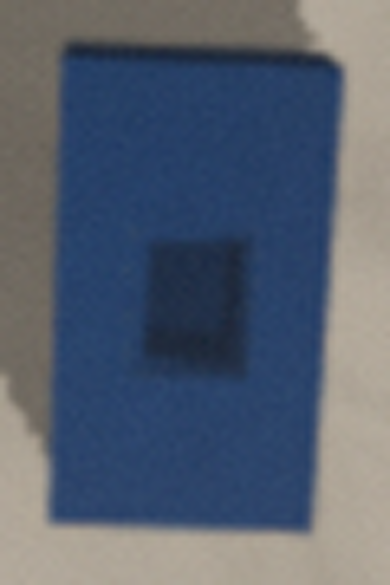

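```bash
python3 - <<'E'
from h import *
import pickle
def an(cs,off,f,z,k,L):
    cm=pickle.load(open(k+".pkl","rb"))
    P=plane(cm,[(x/f-.5+off[0],y/f-.5+off[1]) for x,y in cs],z)
    d=[P[(i+1)%4]-P[i] for i in range(4)]
    print(k,P.mean(0).round(4),[round(np.linalg.norm(x),4) for x in d],[round(np.degrees(np.arctan2(x[1],x[0]))%90,1) for x in d])
an([(65,57),(341,66),(311,531),(51,521)],(238,105),6.5,.045,"w2",0)
im=cv2.imread("pics/w1.png"); crop(im,235,110,300,200,6.5,"pics/w1c.png")
for k,(lo,hi) in {"w1":((.36,-.34,.04),(.5,-.2,.05)),"w2":((.4,-.15,.04),(.6,.06,.05))}.items():
    cm=pickle.load(open(k+".pkl","rb"));W=np.load(k+".npy"); m=np.all((W>lo)&(W<hi),-1)
    c=cv2.findContours(m.astype(np.uint8),0,1)[0]; c=max(c,key=cv2.contourArea)[:,0]; h=cv2.convexHull(c)[:,0]
    print(k,rect(plane(cm,h,.045)))
E
```

```text
w2 [ 0.504  -0.0487  0.045 ] [np.float64(0.0543), np.float64(0.0958), np.float64(0.0551), np.float64(0.0954)] [np.float64(4.8), np.float64(4.8), np.float64(4.3), np.float64(4.4)]
w1 (array([ 419.9, -274.5]), 27.5, 69.6, 5.9)
w2 (array([503.8, -49. ]), 56.0, 96.5, 4.5)
```

View pics/w1c.png

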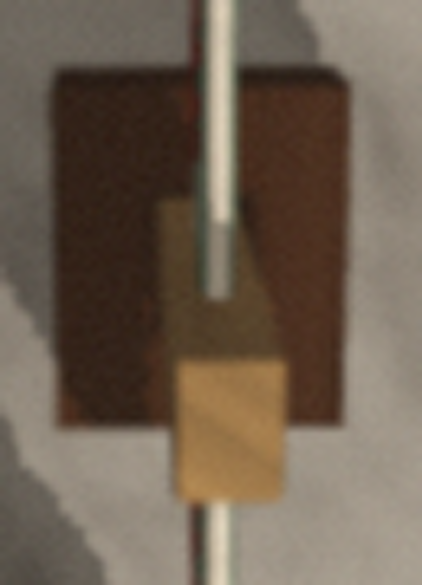

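```bash
python3 -m crank '[[[-0.0096,-0.04,0,0],[-0.0192,-0.08,0,0],[-0.0288,-0.12,0,0],[-0.0384,-0.16,0,0],[-0.048,-0.2,0,0]]]'; python3 -m crank '[[[-0.0043,-0.019,0,0],[-0.0043,-0.019,0,0],[-0.0043,-0.019,0,0]]]'
python3 -c "
from h import *
print(tool())"
```

```text
t: 2.67
tool_pos: [0.4381, -0.2553, 0.2911]
tool_rot: [1.125, 1.26, -1.126]
contact_force: [1.4, -0.4, 0.7]
opening: 0.0854
t: 2.92
tool_pos: [0.4342, -0.2731, 0.2907]
tool_rot: [1.128, 1.26, -1.127]
contact_force: [0.3, 0.7, -0.4]
opening: 0.0854
(array([ 0.4342, -0.2731,  0.2907]), np.float64(6.35), array([-4.e-04,  7.e-04, -1.e+00]), array([ 0.3,  0.7, -0.4]), 0.0854)
```

```bash
python3 -m crank '[[[0.001,0.001,-0.035,0],[0.001,0.001,-0.07,0],[0.001,0.001,-0.105,0],[0.001,0.001,-0.13,0],[0.001,0.001,-0.154,0]]]'; python3 -m crank '[[[0,0,0,0],[0,0,0,0]]]' 
python3 -c "
from h import *
print(tool());snap('wrist','w3')"
```

```text
t: 3.33
tool_pos: [0.4358, -0.2688, 0.1348]
tool_rot: [1.124, 1.264, -1.123]
contact_force: [0.3, 0.6, 1.0]
opening: 0.0855
t: 3.5
tool_pos: [0.4357, -0.269, 0.136]
tool_rot: [1.124, 1.265, -1.124]
contact_force: [0.4, -0.6, 0.9]
opening: 0.0851
(array([ 0.4357, -0.269 ,  0.136 ]), np.float64(6.67), array([-0.0022,  0.0021, -1.    ]), array([ 0.4, -0.6,  0.9]), 0.0851)
```

View pics/w3.png

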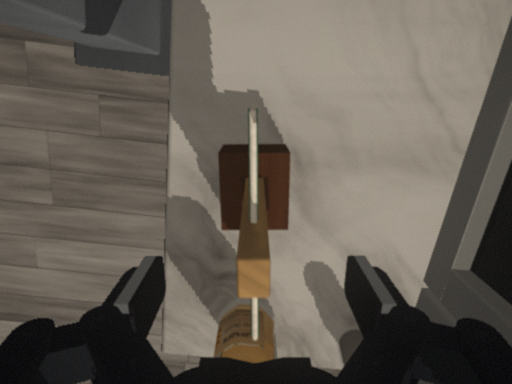

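```bash
python3 -m crank '[[[0,-0.003,0,0],[0,-0.003,0,0],[0,-0.003,0,0],[0,-0.003,0,0],[0,-0.003,0,0]]]' 0 50; python3 -m crank '[[[0,0,0,0],[0,0,0,0],[0,0,0,0],[0,0,0,0],[0,0,0,0]]]' 
python3 -c "
from h import *
print(tool());snap('wrist','w4')"
```

```text
t: 3.97
tool_pos: [0.4367, -0.2735, 0.1378]
tool_rot: [1.123, 1.26, -1.123]
contact_force: [1.1, -0.3, -0.1]
opening: 0.0256
t: 4.38
tool_pos: [0.4367, -0.2735, 0.1376]
tool_rot: [1.123, 1.261, -1.123]
contact_force: [0.5, 0.8, 4.1]
opening: 0.0141
(array([ 0.4367, -0.2735,  0.1376]), np.float64(6.64), array([ 8.e-04, -8.e-04, -1.e+00]), array([0.5, 0.8, 4.1]), 0.0141)
```

View pics/w4.png

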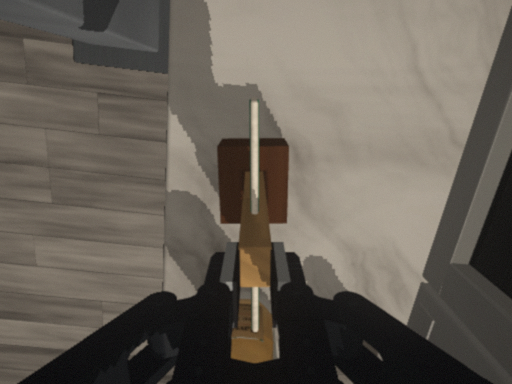

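```bash
cat >> h.py <<'E'
def stick(k,zt=None):
    import pickle
    W=np.load(k+".npy");im=cv2.imread(f"pics/{k}.png").astype(int);cm=pickle.load(open(k+".pkl","rb"))
    t=get_obs()['tool_pos']
    m=(im[...,2]>im[...,0]+35)&np.all(np.abs(W-(t+(0,0,.039)))<(.03,.03,.008),-1)
    v,u=np.nonzero(m); z=np.median(W[m][:,2]); P=plane(cm,np.stack([u,v],1),z)
    return len(u),z.round(4),rect(P),P.mean(0).round(4),(P.mean(0)-t).round(4)
E
python3 -c "
from h import *
print(stick('w4'))"
python3 -m crank '[[[0,0,0.02,0],[0,0,0.04,0],[0,0,0.06,0],[0,0,0.08,0],[0,0,0.1,0]]]' 
python3 -c "
from h import *
print(tool());snap('wrist','w5');print(stick('w5'))"
```

```text
(1424, np.float64(0.1764), (array([ 436.8, -270.3]), 14.9, 24.7, 6.6), array([ 0.4366, -0.27  ,  0.1764]), array([-0.0002,  0.0035,  0.0387]))
t: 4.85
tool_pos: [0.4358, -0.2726, 0.2365]
tool_rot: [1.124, 1.264, -1.124]
contact_force: [0.7, -0.1, -0.1]
opening: 0.0149
(array([ 0.4358, -0.2726,  0.2365]), np.float64(6.64), array([-0.0018,  0.0016, -1.    ]), array([ 0.7, -0.1, -0.1]), 0.0149)
(1273, np.float64(0.2753), (array([ 436. , -270.6]), 14.8, 22.8, 5.7), array([ 0.4359, -0.2705,  0.2753]), array([-0.0017,  0.0036,  0.0336]))
```

View pics/w5.png

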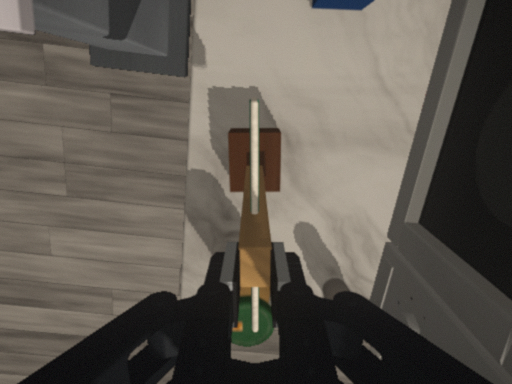

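```bash
python3 -m crank '[[[0.009,0.03,0,-0.5],[0.018,0.06,0,-1],[0.028,0.09,0,-1.5],[0.037,0.12,0,-2],[0.046,0.15,0,-2]]]';python3 -m crank '[[[0.009,0.03,0,0],[0.018,0.055,0,0],[0.022,0.07,0,0],[0.022,0.072,0,0],[0.022,0.072,0,0]]]' ;python3 -m crank '[[[0,0,0,0],[0,0,0,0]]]' 
python3 -c "
from h import *
print(tool());snap('wrist','w6');print(stick('w6'))"
```

```text
t: 5.32
tool_pos: [0.482, -0.1215, 0.2352]
tool_rot: [1.15, 1.248, -1.151]
contact_force: [1.6, -0.1, -0.6]
opening: 0.0145
t: 5.73
tool_pos: [0.5038, -0.0504, 0.2354]
tool_rot: [1.147, 1.249, -1.149]
contact_force: [0.0, -0.6, -0.5]
opening: 0.0143
t: 5.9
tool_pos: [0.504, -0.052, 0.2364]
tool_rot: [1.15, 1.246, -1.151]
contact_force: [0.7, -0.4, -0.5]
opening: 0.0143
(array([ 0.504 , -0.052 ,  0.2364]), np.float64(4.57), array([-9.e-04, -1.e-04, -1.e+00]), array([ 0.7, -0.4, -0.5]), 0.0143)
(1429, np.float64(0.2751), (array([504.3, -48.6]), 14.9, 25.2, 4.6), array([ 0.504 , -0.0485,  0.2751]), array([-0.0001,  0.0036,  0.0385]))
```

View pics/w6.png

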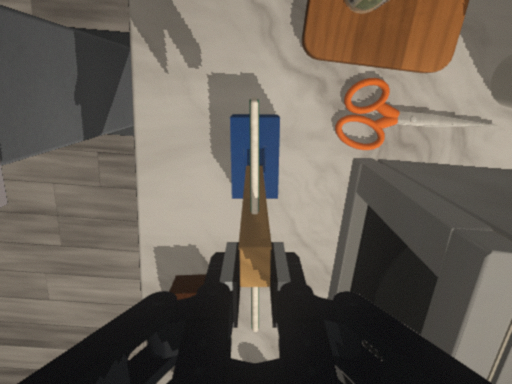

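```bash
python3 - <<'E'
from h import *
im=cv2.imread("pics/w6.png"); crop(im,220,100,292,300,3,"pics/w6c.png"); crop(im,225,225,285,300,8,"pics/w6d.png")
crop(im,222,105,292,205,6,"pics/w6e.png")
E
```

```text
(no output)
```

View pics/w6d.png

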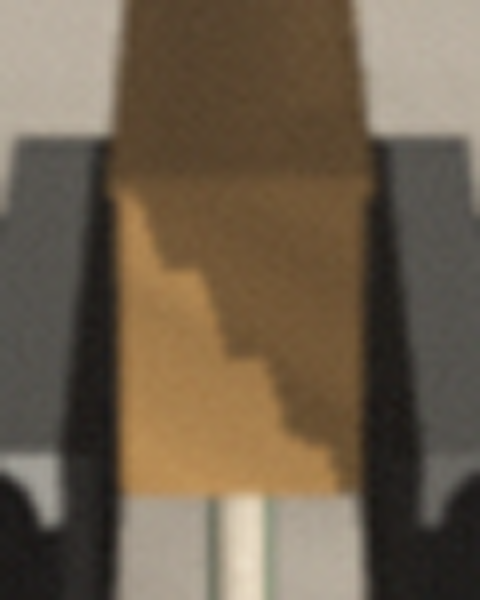

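View pics/w6e.png

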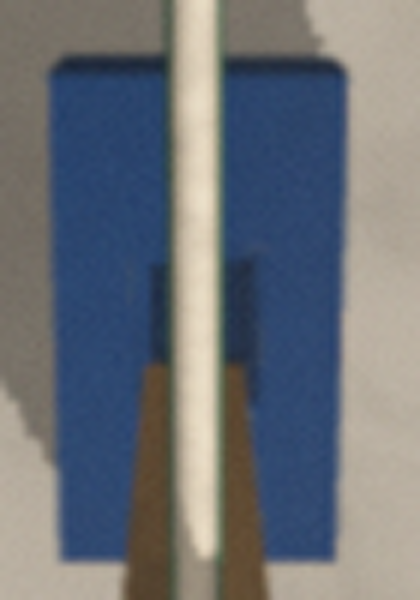

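```bash
python3 - <<'E'
from h import *
import pickle
cm=pickle.load(open("w6.pkl","rb"))
f=lambda cs,o,s,z: plane(cm,[(x/s-.5+o[0],y/s-.5+o[1]) for x,y in cs],z)
P=f([(110,185),(372,185),(358,495),(122,495)],(225,225),8,.275); print("sticktop",P.round(4),P.mean(0).round(4))
Q=f([(148,365),(242,365)],(222,105),6,.1088); print("foot +y edge",Q.round(4),Q.mean(0).round(4))
S=f([(50,75),(346,75),(334,560),(61,560)],(222,105),6,.045); print("stand",S.round(4),S.mean(0).round(4))
for a,b in((0,3),(1,2)): d=S[a]-S[b]; print(np.degrees(np.arctan2(-d[0],d[1])))
H=f([(150,262),(258,258)],(222,105),6,.0425);print("slot +y edge",H.round(4))
E
```

```text
sticktop [[ 0.4959 -0.0411  0.275 ]
 [ 0.5111 -0.0399  0.275 ]
 [ 0.5122 -0.0609  0.275 ]
 [ 0.498  -0.062   0.275 ]] [ 0.5043 -0.051   0.275 ]
foot +y edge [[ 0.4953 -0.0417  0.1088]
 [ 0.5103 -0.0405  0.1088]] [ 0.5028 -0.0411  0.1088]
stand [[ 0.4726 -0.0034  0.045 ]
 [ 0.5274  0.0009  0.045 ]
 [ 0.535  -0.0942  0.045 ]
 [ 0.4801 -0.0986  0.045 ]] [ 0.5038 -0.0488  0.045 ]
4.467166826806778
4.54521474174993
slot +y edge [[ 0.4936 -0.0373  0.0425]
 [ 0.5143 -0.0348  0.0425]]
```

```bash
python3 -m crank '[[[0,0.003,-0.01,0],[0,0.003,-0.025,0],[0,0.003,-0.04,0],[0,0.003,-0.052,0],[0,0.003,-0.055,0]]]';python3 -m crank '[[[0,0,0,0],[0,0,0,0]]]' 
python3 -c "
from h import *
print(tool());snap('wrist','w7')
im=cv2.imread('pics/w7.png'); crop(im,200,80,312,300,3,'pics/w7c.png')
W=np.load('w7.npy')"
```

```text
t: 6.37
tool_pos: [0.5026, -0.0481, 0.1786]
tool_rot: [1.149, 1.25, -1.153]
contact_force: [0.2, 0.8, 0.0]
opening: 0.0144
t: 6.53
tool_pos: [0.5045, -0.0484, 0.1822]
tool_rot: [1.15, 1.246, -1.149]
contact_force: [-0.3, -0.6, -0.2]
opening: 0.0142
(array([ 0.5045, -0.0484,  0.1822]), np.float64(4.62), array([ 2.e-04, -0.e+00, -1.e+00]), array([-0.3, -0.6, -0.2]), 0.0142)
```

View pics/w7c.png

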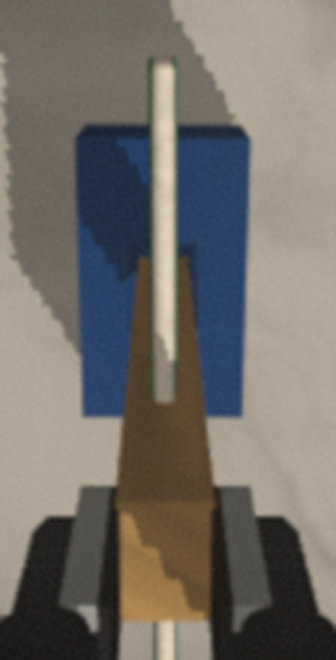

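```bash
python3 - <<'E'
from h import *
import pickle
cm=pickle.load(open("w7.pkl","rb"))
im=cv2.imread('pics/w7.png'); crop(im,235,145,280,185,12,'pics/w7d.png')
f=lambda cs,o,s,z: plane(cm,[(x/s-.5+o[0],y/s-.5+o[1]) for x,y in cs],z)
Q=f([(139,258),(188,258)],(200,80),3,.0546); print("foot",Q.round(4),Q.mean(0).round(4))
S=f([(77,137),(249,137),(242,416),(84,416)],(200,80),3,.045); print("stand",S.mean(0).round(4))
E
```

```text
foot [[ 0.4956 -0.0382  0.0546]
 [ 0.5113 -0.037   0.0546]] [ 0.5035 -0.0376  0.0546]
stand [ 0.5042 -0.0485  0.045 ]
```

View pics/w7d.png

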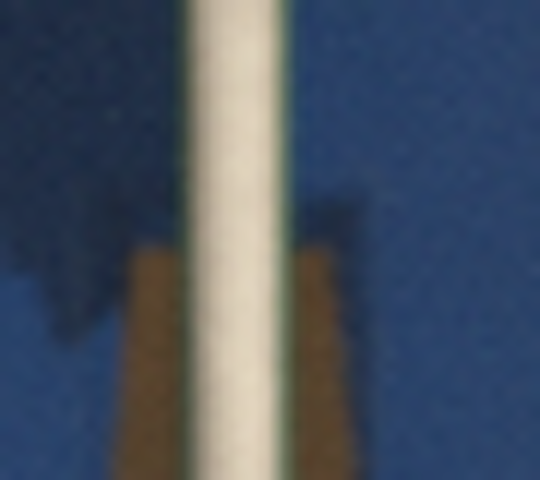

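```bash
python3 -m crank '[[[0,0,-0.01,0],[0,0,-0.02,0],[0,0,-0.03,0],[0,0,-0.036,0],[0,0,-0.042,0]]]';python3 -m crank '[[[0,0,-0.002,0],[0,0,-0.003,0],[0,0,-0.004,0],[0,0,-0.004,0]]]' 
python3 -c "
from h import *
print(tool());snap('wrist','w8')"
```

```text
t: 7.0
tool_pos: [0.5216, -0.0533, 0.1678]
tool_rot: [1.159, 1.203, -1.124]
contact_force: [3.6, -2.4, 74.7]
opening: 0.0145
t: 7.33
tool_pos: [0.5225, -0.0542, 0.1667]
tool_rot: [1.158, 1.2, -1.124]
contact_force: [-7.3, -2.6, 82.7]
opening: 0.0148
(array([ 0.5225, -0.0542,  0.1667]), np.float64(4.68), array([ 0.0468, -0.0156, -0.9988]), array([-7.3, -2.6, 82.7]), 0.0148)
```

View pics/w8.png

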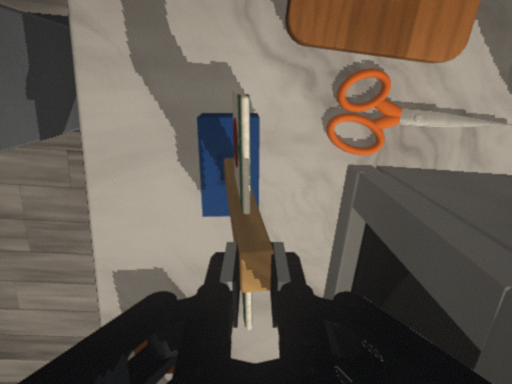

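```bash
python3 -m crank '[[[0,0,0.015,0],[0,0,0.03,0],[0,0,0.046,0],[0,0,0.046,0],[0,0,0.046,0]]]';python3 -m crank '[[[0,0,0,0],[0,0,0,0],[0,0,0,0]]]'
python3 -c "
from h import *
print(tool());snap('wrist','w9');print(stick('w9'))
im=cv2.imread('pics/w9.png'); crop(im,200,80,312,300,3,'pics/w9c.png');crop(im,225,140,285,195,10,'pics/w9d.png')
crop(im,215,220,295,300,7,'pics/w9e.png')"
```

```text
t: 7.8
tool_pos: [0.505, -0.0483, 0.1825]
tool_rot: [1.15, 1.244, -1.148]
contact_force: [0.1, 0.1, -1.2]
opening: 0.0147
t: 8.05
tool_pos: [0.5035, -0.048, 0.1801]
tool_rot: [1.149, 1.249, -1.151]
contact_force: [0.8, -0.1, -1.0]
opening: 0.0141
(array([ 0.5035, -0.048 ,  0.1801]), np.float64(4.64), array([-2.8e-03,  7.0e-04, -1.0e+00]), array([ 0.8, -0.1, -1. ]), 0.0141)
(1657, np.float64(0.2228), (array([503.6, -43.1]), 14.9, 28.2, 5.2), array([ 0.5035, -0.0429,  0.2228]), array([-0.0002,  0.0051,  0.0424]))
```

View pics/w9c.png

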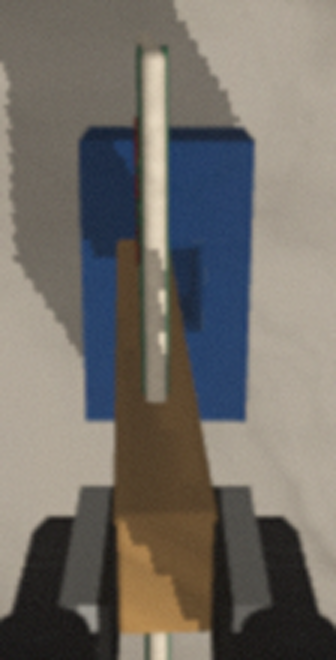

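View pics/w9d.png

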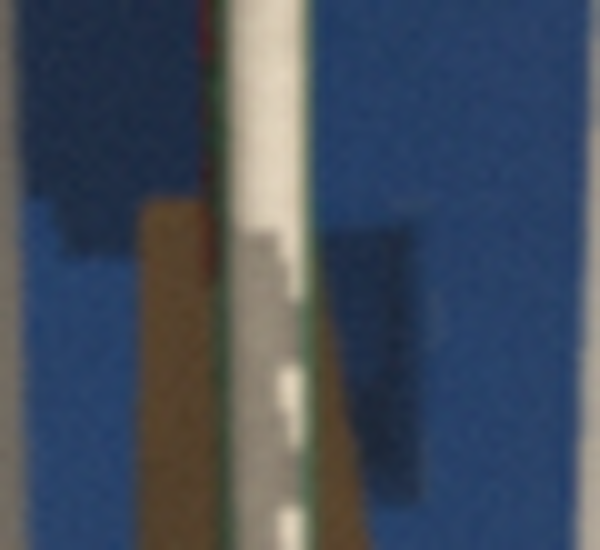

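View pics/w9e.png

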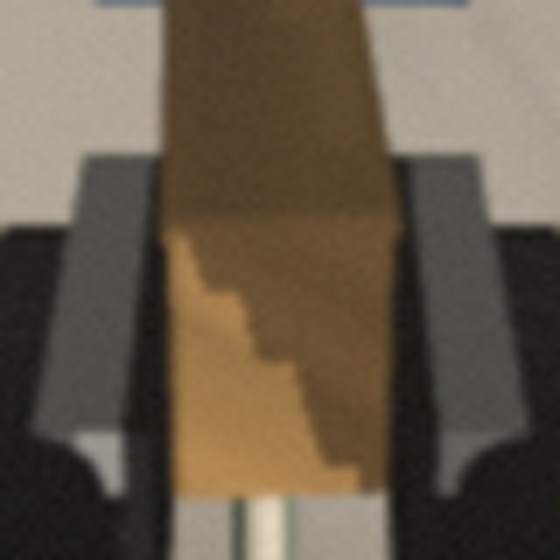

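```bash
python3 - <<'E'
from h import *
import pickle
cm=pickle.load(open("w9.pkl","rb"))
f=lambda cs,o,s,z: plane(cm,[(x/s-.5+o[0],y/s-.5+o[1]) for x,y in cs],z)
Q=f([(140,200),(310,200)],(225,140),10,.057); print("foot",Q.round(4),Q.mean(0).round(4))
P=f([(163,225),(400,225),(388,495),(172,495)],(215,220),7,.2228); print("top",P.round(4),P.mean(0).round(4))
S=f([(80,139),(254,139),(246,420),(87,420)],(200,80),3,.045); print("stand",S.mean(0).round(4))
H=f([(418,225),(418,500)],(225,140),10,.044); print("slot right",H.round(4))
E
```

```text
foot [[ 0.487  -0.0315  0.057 ]
 [ 0.503  -0.0301  0.057 ]] [ 0.495  -0.0308  0.057 ]
top [[ 0.4955 -0.037   0.2228]
 [ 0.5107 -0.0357  0.2228]
 [ 0.5119 -0.0561  0.2228]
 [ 0.4974 -0.0573  0.2228]] [ 0.5039 -0.0465  0.2228]
stand [ 0.5041 -0.0484  0.045 ]
slot right [[ 0.5141 -0.0346  0.044 ]
 [ 0.5167 -0.063   0.044 ]]
```

```bash
python3 -m crank '[[[0.004,-0.003,0,0],[0.008,-0.0065,0,0],[0.008,-0.0065,-0.003,0],[0.008,-0.0065,-0.006,0],[0.008,-0.0065,-0.006,0]]]';python3 -m crank '[[[0,0,0,0],[0,0,0,0],[0,0,0,0]]]'
python3 -c "
from h import *
print(tool());snap('wrist','w10');
im=cv2.imread('pics/w10.png'); crop(im,200,80,312,300,3,'pics/w10c.png');crop(im,225,140,285,195,10,'pics/w10d.png')"
```

```text
t: 8.52
tool_pos: [0.5119, -0.0546, 0.1748]
tool_rot: [1.149, 1.248, -1.151]
contact_force: [0.6, 0.2, -1.5]
opening: 0.0139
t: 8.77
tool_pos: [0.5124, -0.0546, 0.1761]
tool_rot: [1.149, 1.246, -1.149]
contact_force: [0.3, -0.5, -0.9]
opening: 0.0142
(array([ 0.5124, -0.0546,  0.1761]), np.float64(4.64), array([ 2.e-04,  0.e+00, -1.e+00]), array([ 0.3, -0.5, -0.9]), 0.0142)
```

View pics/w10c.png

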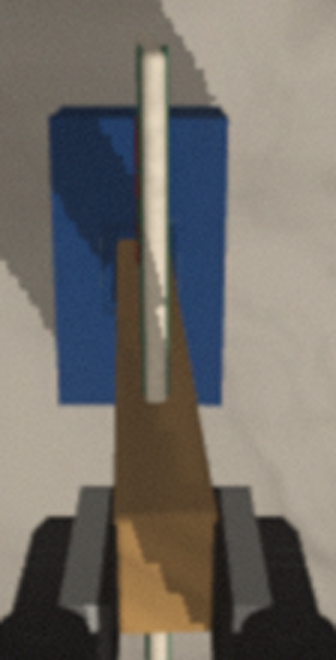

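View pics/w10d.png

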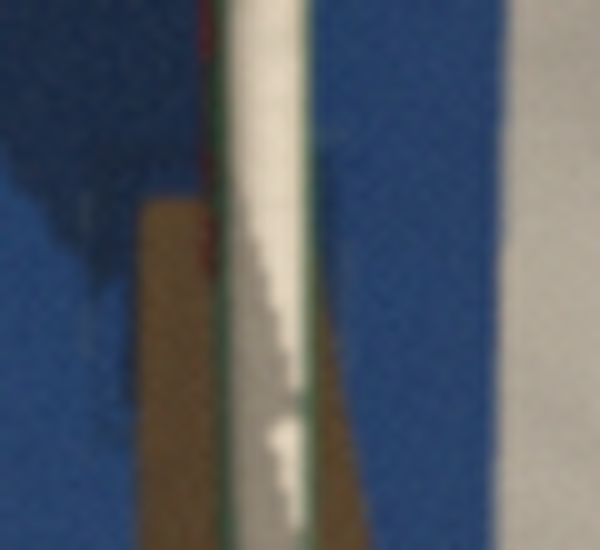

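```bash
python3 -m crank '[[[-0.001,0,-0.002,0],[-0.001,0,-0.004,0],[-0.001,0,-0.006,0],[-0.001,0,-0.008,0],[-0.001,0,-0.008,0]]]';python3 -m crank '[[[0,0,-0.002,0],[0,0,-0.004,0],[0,0,-0.006,0],[0,0,-0.006,0],[0,0,-0.006,0]]]'
```

```text
t: 9.23
tool_pos: [0.511, -0.0546, 0.1672]
tool_rot: [1.149, 1.247, -1.15]
contact_force: [1.4, 0.4, -1.1]
opening: 0.0145
t: 9.65
tool_pos: [0.5113, -0.0547, 0.1617]
tool_rot: [1.149, 1.247, -1.15]
contact_force: [-0.5, -0.4, -0.4]
opening: 0.0146
```

```bash
python3 -m crank '[[[0,0,-0.002,0],[0,0,-0.004,0],[0,0,-0.006,0],[0,0,-0.006,0],[0,0,-0.006,0]]]'
python3 -c "
from h import *
print(tool());snap('wrist','w11');
im=cv2.imread('pics/w11.png'); crop(im,200,80,312,300,3,'pics/w11c.png')"
```

```text
t: 10.07
tool_pos: [0.5112, -0.0546, 0.1557]
tool_rot: [1.149, 1.247, -1.15]
contact_force: [-0.3, -0.1, -1.4]
opening: 0.0142
(array([ 0.5112, -0.0546,  0.1557]), np.float64(4.64), array([-5.e-04,  1.e-04, -1.e+00]), array([-0.3, -0.1, -1.4]), 0.0142)
```

View pics/w11c.png

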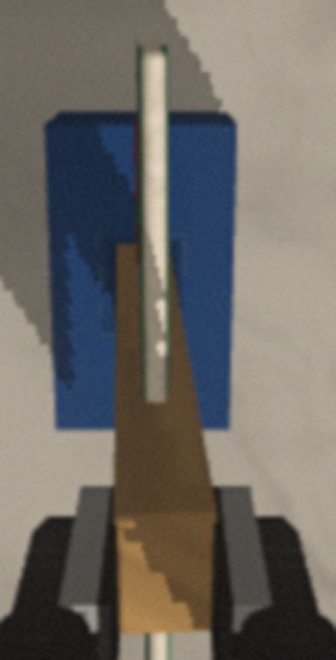

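```bash
python3 -m crank '[[[-0.0005,0,-0.002,0],[-0.001,0,-0.004,0],[-0.001,0,-0.006,0],[-0.001,0,-0.006,0],[-0.001,0,-0.006,0]]]'
python3 -c "
from h import *
print(tool());snap('wrist','w12');
im=cv2.imread('pics/w12.png'); crop(im,200,80,312,300,3,'pics/w12c.png')"
```

```text
t: 10.53
tool_pos: [0.5102, -0.0547, 0.1497]
tool_rot: [1.149, 1.247, -1.15]
contact_force: [0.3, 0.6, -0.4]
opening: 0.0143
(array([ 0.5102, -0.0547,  0.1497]), np.float64(4.64), array([-4.e-04,  1.e-04, -1.e+00]), array([ 0.3,  0.6, -0.4]), 0.0143)
```

View pics/w12c.png

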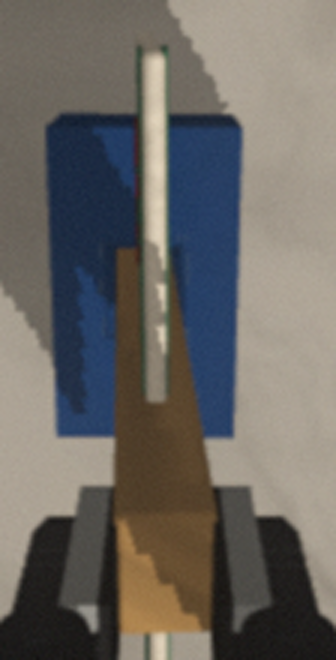

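```bash
python3 -m crank '[[[-0.001,0.001,0,0],[-0.003,0.003,0,0],[-0.005,0.005,0,0],[-0.006,0.006,0,0],[-0.006,0.006,0,0]]]' 0.4
python3 -c "
from h import *
print(tool());snap('wrist','w13')"
```

```text
t: 11.0
tool_pos: [0.5042, -0.0484, 0.1501]
tool_rot: [1.149, 1.246, -1.149]
contact_force: [0.3, -0.2, -0.2]
opening: 0.0341
(array([ 0.5042, -0.0484,  0.1501]), np.float64(4.65), array([ 3.e-04,  0.e+00, -1.e+00]), array([ 0.3, -0.2, -0.2]), 0.0341)
```

View pics/w13.png

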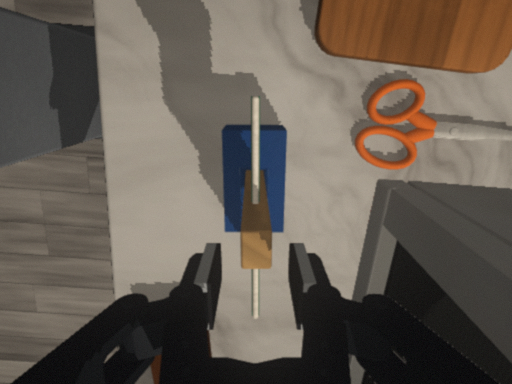

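```bash
python3 -c "
from h import *
import pickle
W=np.load('w13.npy');im=cv2.imread('pics/w13.png').astype(int);cm=pickle.load(open('w13.pkl','rb'))
m=(im[...,2]>im[...,0]+30)&np.all((W>(.47,-.1,.165))&(W<(.54,0,.2)),-1)
p=W[m];print(len(p),np.median(p[:,2]),p[:,2].max(),rect(p),p.mean(0))
for z0,z1 in((.13,.142),): 
  q=W[np.all((W>(.44,-.15,z0))&(W<(.56,.06,z1)),-1)];print(len(q),q.max(0),q.min(0),np.median(q[:,2]),rect(q))
v,u=np.nonzero(m);print(np.bincount(v)[200:], [W[v_,256,2].round(3) for v_ in range(225,275,5)])
print([W[v_,254,2].round(3) for v_ in range(95,200,8)])
"

```

```text
1409 0.1764694674725415 0.1783812160638744 (array([504.7, -44.6]), 16.0, 22.4, 5.7) [ 0.5046753  -0.04261075  0.17557271]
1441 [0.5129259  0.02886473 0.14195456] [ 0.49583073 -0.12063614  0.13005447] 0.1346431065915122 (array([503.9, -45.9]), 15.9, 149.6, 0.8)
[ 0  0  0  0  0  0  0  0  0  0  0  0  0  0  0  0  0  0  0  0  0  0 18 27
 28 28 28 28 28 29 28 30 31 32 32 32 32 32 31 32 31 31 31 31 31 31 31 31
 31 31 31 30 31 32 32 30 31 29 30 29 30 30 30 30 30 30 30 30 28] [np.float64(0.169), np.float64(nan), np.float64(0.177), np.float64(0.177), np.float64(0.176), np.float64(0.176), np.float64(0.176), np.float64(0.178), np.float64(0.176), np.float64(0.137)]
[np.float64(0.0), np.float64(0.134), np.float64(0.133), np.float64(0.134), np.float64(0.134), np.float64(0.134), np.float64(0.135), np.float64(0.135), np.float64(0.135), np.float64(0.135), np.float64(0.135), np.float64(0.136), np.float64(0.136), np.float64(0.136)]
```

```bash
python3 -m crank '[[[0,0,0.03,0],[0,0,0.06,0],[0,0,0.09,0],[0,0,0.12,0],[0,0,0.13,0]]]' 0.45; python3 -m crank '[[[-0.004,0.04,0,0],[-0.008,0.08,0,0],[-0.012,0.12,0,0],[-0.016,0.16,0,0],[-0.02,0.2,0,0]]]' 1; python3 -m crank '[[[-0.004,0.04,0,0],[-0.008,0.08,0,0],[-0.012,0.12,0,0],[-0.014,0.14,0,0],[-0.014,0.14,0,0]]]';python3 -m crank '[[[0,0,0,0],[0,0,0,0]]]'
python3 -c "
from h import *
print(tool());snap('wrist','w14');snap('scene','s14')"
```

```text
t: 11.47
tool_pos: [0.5063, -0.0492, 0.2858]
tool_rot: [1.151, 1.239, -1.145]
contact_force: [0.2, -0.0, 0.9]
opening: 0.0387
t: 11.88
tool_pos: [0.4837, 0.1529, 0.2792]
tool_rot: [1.15, 1.246, -1.15]
contact_force: [0.5, 0.2, -0.8]
opening: 0.0856
t: 12.3
tool_pos: [0.469, 0.2948, 0.2786]
tool_rot: [1.145, 1.251, -1.147]
contact_force: [-0.3, -1.1, 0.2]
opening: 0.0853
t: 12.47
tool_pos: [0.4703, 0.2907, 0.2792]
tool_rot: [1.148, 1.246, -1.151]
contact_force: [0.2, 0.2, -0.1]
opening: 0.0852
(array([0.4703, 0.2907, 0.2792]), np.float64(4.62), array([-9.e-04, -1.e-03, -1.e+00]), array([ 0.2,  0.2, -0.1]), 0.0852)
```

View pics/w14.png

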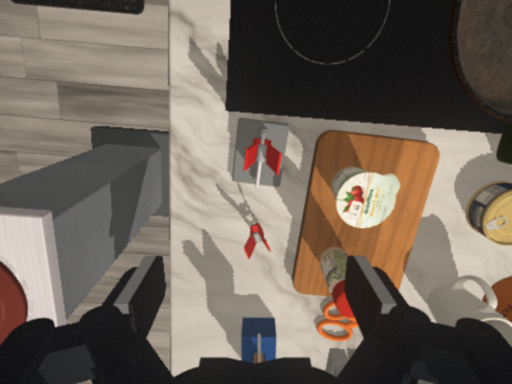

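View pics/s14.png

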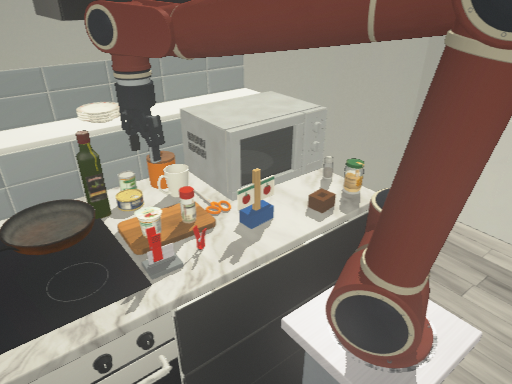

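```bash
python3 - <<'E'
from h import *
im=cv2.imread("pics/w14.png"); crop(im,225,110,300,260,4,"pics/w14c.png"); crop(im,230,112,296,190,8,"pics/w14d.png")
W=np.load("w14.npy"); i=im.astype(int)
red=(i[...,2]>i[...,1]+60)&(i[...,2]>i[...,0]+60)
m=red&np.all((W>(.42,.24,.02))&(W<(.54,.36,.14)),-1); p=W[m];print(len(p),p.min(0),p.max(0))
q=p[p[:,2]>.113];print("top",len(q),rect(q),q.mean(0))
for s in(-1,1):
    r=q[(q[:,0]-q[:,0].mean())*s>0.008]; print(s,len(r),rect(r),r.mean(0))
b=W[np.all((W>(.40,.22,.008))&(W<(.56,.38,.03)),-1)&~red]; print("base",len(b),rect(b),np.median(b[:,2]))
st=W[np.all((W>(.43,.24,.055))&(W<(.53,.36,.066)),-1)&~red]; print("strip",len(st),rect(st))
E
```

```text
601 [0.45864003 0.2750988  0.02118035] [0.49736504 0.31081845 0.11888061]
top 148 (array([477.9, 298.2]), 23.6, 38.4, 87.3) [0.47917468 0.29845299 0.11664475]
-1 68 (array([460.4, 299.1]), 3.3, 23.4, -1.4) [0.46042271 0.29930355 0.11683419]
1 80 (array([495.2, 297.4]), 3.7, 23.6, -3.0) [0.49511386 0.29773001 0.11648372]
base 2721 (array([496. , 299.7]), 127.9, 159.4, 0.0) 0.014710355168363332
strip 124 (array([477.2, 286.4]), 4.0, 69.0, -2.4)
```

View pics/w14d.png

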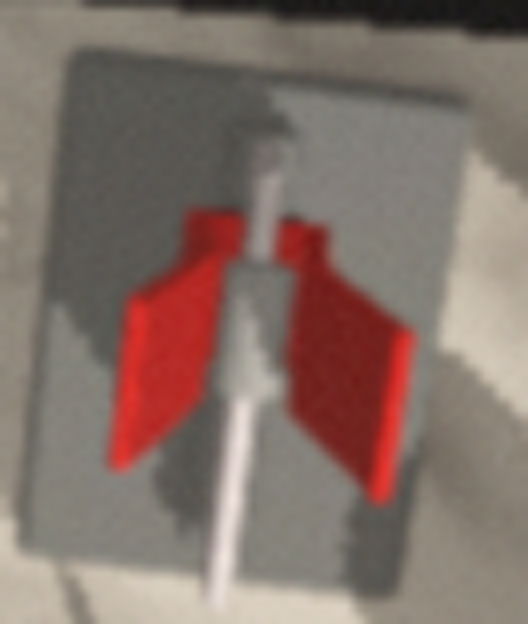

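View pics/w14c.png

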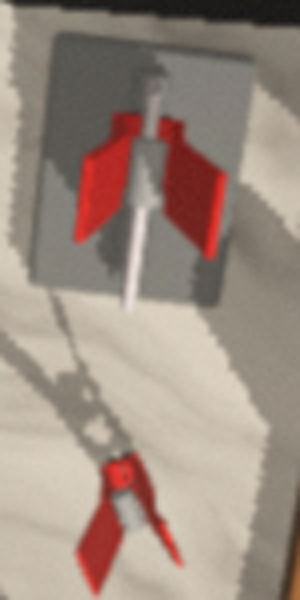

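```bash
python3 -m crank '[[[0.004,0.004,-0.03,-3],[0.0077,0.0078,-0.06,-7.1],[0.0077,0.0078,-0.09,-7.1],[0.0077,0.0078,-0.12,-7.1],[0.0077,0.0078,-0.12,-7.1]]]'; python3 -m crank '[[[0,0,0,0],[0,0,0,0],[0,0,0,0]]]'
python3 -c "
from h import *
print(tool());snap('wrist','w15')"
```

```text
t: 12.98
tool_pos: [0.4744, 0.296, 0.1524]
tool_rot: [1.233, 1.192, -1.253]
contact_force: [-0.4, -0.1, -2.4]
opening: 0.0858
t: 13.23
tool_pos: [0.4799, 0.2994, 0.1632]
tool_rot: [1.245, 1.187, -1.237]
contact_force: [0.6, -0.5, -0.4]
opening: 0.0855
(array([0.4799, 0.2994, 0.1632]), np.float64(-2.5), array([ 0.0045,  0.002 , -1.    ]), array([ 0.6, -0.5, -0.4]), 0.0855)
```

View pics/w15.png

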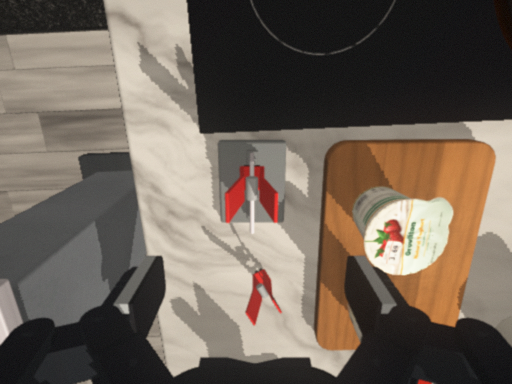

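```bash
python3 -m crank '[[[0,0,0,0],[0,0,0,0],[0,0,0,0]]]' 0.75
python3 - <<'E'
from h import *
print(tool());snap('wrist','w16')
im=cv2.imread("pics/w16.png");W=np.load("w16.npy"); i=im.astype(int)
red=(i[...,2]>i[...,1]+60)&(i[...,2]>i[...,0]+60)
m=red&np.all((W>(.42,.24,.02))&(W<(.54,.36,.14)),-1); p=W[m]
q=p[p[:,2]>.113];print("top",len(q),rect(q),q[:,2].max())
for s in(-1,1):
    r=q[(q[:,0]-q[:,0].mean())*s>0.008]; print(s,len(r),rect(r),r.mean(0))
st=W[np.all((W>(.43,.24,.055))&(W<(.53,.36,.066)),-1)&~red]; print("strip",len(st),rect(st))
E
```

```text
t: 13.53
tool_pos: [0.4785, 0.2993, 0.161]
tool_rot: [1.242, 1.188, -1.239]
contact_force: [-0.1, -0.5, -0.8]
opening: 0.0644
(array([0.4785, 0.2993, 0.161 ]), np.float64(-2.46), array([ 1.4e-03,  6.0e-04, -1.0e+00]), array([-0.1, -0.5, -0.8]), 0.0644)
top 331 (array([477.8, 298.6]), 23.7, 38.3, 87.9) 0.11900945121354856
-1 166 (array([460.7, 299.3]), 3.6, 23.7, -4.0) [0.46057565 0.29935069 0.11663064]
1 165 (array([495., 298.]), 3.5, 23.6, -1.2) [0.49510178 0.29815092 0.11667278]
strip 231 (array([476.7, 286.3]), 4.4, 69.8, -2.4)
```

```bash
python3 -m crank '[[[0,-0.0005,-0.015,0],[0,-0.0005,-0.03,0],[0,-0.0005,-0.045,0],[0,-0.0005,-0.06,0],[0,-0.0005,-0.073,0]]]'; python3 -m crank '[[[0,0,0,0],[0,0,0,0],[0,0,0,0],[0,0,0,0]]]'
python3 -c "
from h import *
print(tool());snap('wrist','w17')"
```

```text
t: 14.0
tool_pos: [0.4778, 0.2986, 0.086]
tool_rot: [1.24, 1.189, -1.241]
contact_force: [-0.5, -0.4, -0.2]
opening: 0.0641
t: 14.33
tool_pos: [0.479, 0.299, 0.0884]
tool_rot: [1.243, 1.188, -1.239]
contact_force: [0.2, -0.2, -0.3]
opening: 0.064
(array([0.479 , 0.299 , 0.0884]), np.float64(-2.46), array([ 2.1e-03,  9.0e-04, -1.0e+00]), array([ 0.2, -0.2, -0.3]), 0.064)
```

View pics/w17.png

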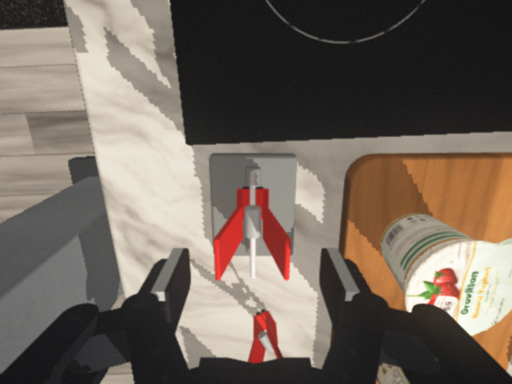

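```bash
python3 -m crank '[[[0,0,-0.001,0],[0,0,-0.001,0],[0,0,-0.001,0],[0,0,-0.001,0],[0,0,-0.001,0]]]' 0 35; python3 -m crank '[[[0,0,0,0],[0,0,0,0],[0,0,0,0],[0,0,0,0],[0,0,0,0]]]'
python3 -c "
from h import *
print(tool());snap('wrist','w18')
crop(cv2.imread('pics/w18.png'),190,130,320,310,3.3,'pics/w18c.png')"
```

```text
t: 14.8
tool_pos: [0.4804, 0.2994, 0.0892]
tool_rot: [1.245, 1.186, -1.236]
contact_force: [-0.3, -0.2, 8.0]
opening: 0.0146
t: 15.22
tool_pos: [0.4804, 0.2994, 0.0892]
tool_rot: [1.245, 1.186, -1.236]
contact_force: [-0.7, -0.5, 9.0]
opening: 0.0149
(array([0.4804, 0.2994, 0.0892]), np.float64(-2.47), array([ 0.0053,  0.0019, -1.    ]), array([-0.7, -0.5,  9. ]), 0.0149)
```

View pics/w18c.png

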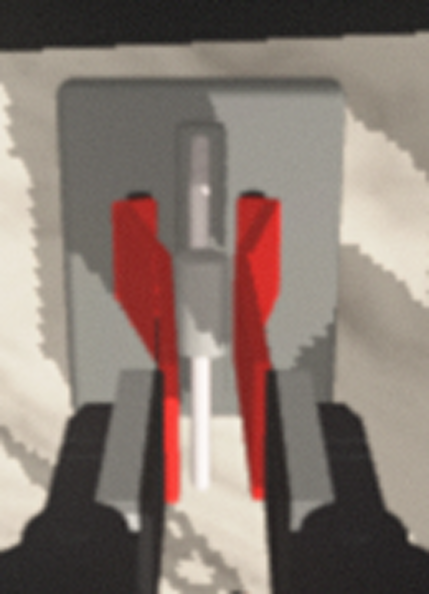

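```bash
python3 -m crank '[[[0,0,0.01,0],[0,0,0.025,0],[0,0,0.04,0],[0,0,0.055,0],[0,0,0.07,0]]]'; python3 -m crank '[[[0,0,0.015,0],[0,0,0.03,0],[0,0,0.045,0],[0,0,0.06,0],[0,0,0.07,0]]]';  python3 -m crank '[[[0,0,0.02,0],[0,0,0.02,0],[0,0,0.02,0]]]'
python3 -c "
from h import *
print(tool());snap('wrist','w19');snap('scene','s19')
crop(cv2.imread('pics/w19.png'),190,130,320,310,3.3,'pics/w19c.png')
crop(cv2.imread('pics/s19.png'),60,80,260,280,3,'pics/s19c.png')"
```

```text
t: 15.68
tool_pos: [0.4777, 0.2985, 0.1567]
tool_rot: [1.24, 1.189, -1.241]
contact_force: [0.4, -0.1, -0.8]
opening: 0.0151
t: 16.1
tool_pos: [0.4783, 0.2988, 0.2279]
tool_rot: [1.242, 1.188, -1.239]
contact_force: [-0.0, 0.3, 0.0]
opening: 0.0148
t: 16.35
tool_pos: [0.4786, 0.2989, 0.247]
tool_rot: [1.243, 1.188, -1.239]
contact_force: [-0.2, -0.7, -0.3]
opening: 0.0151
(array([0.4786, 0.2989, 0.247 ]), np.float64(-2.46), array([ 0.0021,  0.001 , -1.    ]), array([-0.2, -0.7, -0.3]), 0.0151)
```

View pics/w19c.png

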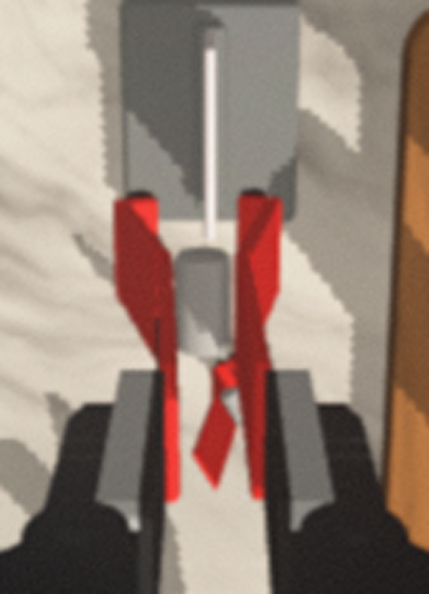

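View pics/s19c.png

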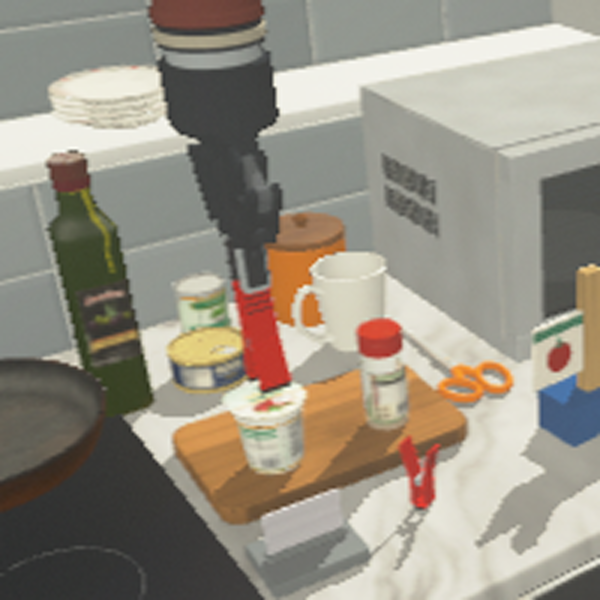

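```bash
python3 -m crank '[[[0.002,-0.03,0,1],[0.004,-0.06,0,2],[0.007,-0.095,0,4],[0.009,-0.13,0,5.5],[0.012,-0.165,0,7]]]'; python3 -m crank '[[[0.003,-0.035,0,0],[0.005,-0.07,0,0],[0.007,-0.1,0,0],[0.009,-0.125,0,0],[0.01,-0.14,0,0]]]';  python3 -m crank '[[[0,0,0,0],[0,0,0,0],[0,0,0,0],[0,0,0,0]]]'
python3 -c "
from h import *
print(tool());snap('wrist','w20');snap('scene','s20')
crop(cv2.imread('pics/w20.png'),170,110,340,300,3,'pics/w20c.png')"
```

```text
t: 16.87
tool_pos: [0.489, 0.1322, 0.244]
tool_rot: [1.148, 1.248, -1.151]
contact_force: [1.1, -0.2, -0.3]
opening: 0.0146
t: 17.28
tool_pos: [0.4992, -0.0088, 0.244]
tool_rot: [1.151, 1.247, -1.155]
contact_force: [0.8, 0.4, -1.2]
opening: 0.0148
t: 17.62
tool_pos: [0.4998, -0.0054, 0.2453]
tool_rot: [1.15, 1.247, -1.15]
contact_force: [0.1, 0.7, -0.5]
opening: 0.0151
(array([ 0.4998, -0.0054,  0.2453]), np.float64(4.61), array([-1.e-03,  5.e-04, -1.e+00]), array([ 0.1,  0.7, -0.5]), 0.0151)
```

View pics/w20c.png

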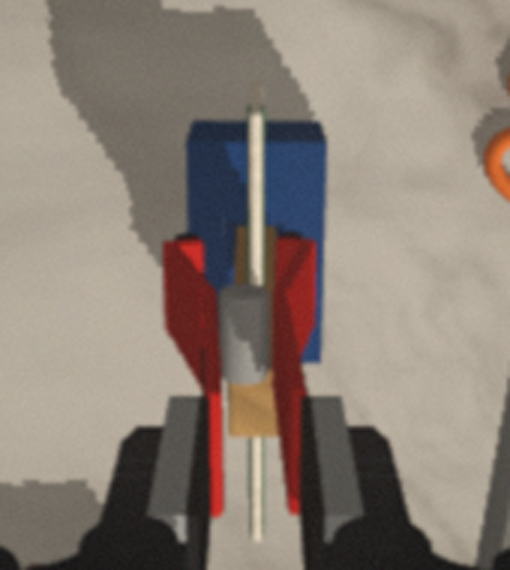

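View pics/s20.png

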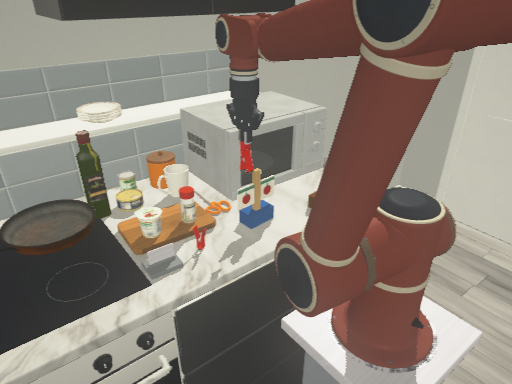

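```bash
python3 - <<'E'
from h import *
import pickle
cm=pickle.load(open("w20.pkl","rb")); W=np.load("w20.npy")
f=lambda cs,o,s,z: plane(cm,[(x/s-.5+o[0],y/s-.5+o[1]) for x,y in cs],z)
J=f([(165,240),(205,240),(272,240),(317,240)],(170,110),3,.185);print("jaw +y face",J.round(4),J.mean(0).round(4))
P=f([(249,110),(265,110),(250,285),(264,285),(257,540)],(170,110),3,.135);print("panel",P.round(4))
i=cv2.imread("pics/w20.png").astype(int)
red=(i[...,2]>i[...,1]+60)&(i[...,2]>i[...,0]+60)
m=red&(W[...,2]>.17)&(W[...,2]<.35);p=W[m];print(p.min(0),p.max(0))
for z in np.arange(.18,.3,.01):
    q=p[abs(p[:,2]-z)<.005]
    if len(q): print(z.round(3),len(q),q.min(0).round(4),q.max(0).round(4))
E
```

```text
jaw +y face [[0.4765 0.0009 0.185 ]
 [0.4867 0.0017 0.185 ]
 [0.5037 0.0031 0.185 ]
 [0.5151 0.004  0.185 ]] [0.4955 0.0024 0.185 ]
panel [[ 0.4956  0.027   0.135 ]
 [ 0.5003  0.0274  0.135 ]
 [ 0.5003 -0.0282  0.135 ]
 [ 0.5046 -0.0278  0.135 ]
 [ 0.5101 -0.1221  0.135 ]]
[ 0.47781867 -0.01804482  0.19196669] [0.5156714  0.00679594 0.27785166]
0.19 138 [ 0.4806 -0.0151  0.192 ] [0.5157 0.006  0.195 ]
0.2 172 [ 0.4778 -0.0174  0.195 ] [0.5153 0.0064 0.2049]
0.21 196 [ 0.4802 -0.0167  0.2051] [0.5128 0.0063 0.2149]
0.22 205 [ 0.4835 -0.0163  0.215 ] [0.5107 0.0063 0.2249]
0.23 103 [ 0.4869 -0.0143  0.2251] [0.5075 0.0064 0.2348]
0.24 54 [0.4886 0.0034 0.235 ] [0.5065 0.0064 0.245 ]
0.25 63 [0.4897 0.0039 0.2451] [0.5075 0.0066 0.2549]
0.26 66 [0.4902 0.0011 0.255 ] [0.5071 0.0067 0.2647]
0.27 113 [ 0.4912 -0.0173  0.2652] [0.5081 0.0068 0.275 ]
0.28 305 [ 0.4917 -0.018   0.275 ] [0.5085 0.0067 0.2779]
```

```bash
python3 -m crank '[[[0.002,0,-0.005,0],[0.004,0,-0.015,0],[0.004,0,-0.025,0],[0.004,0,-0.035,0],[0.004,0,-0.04,0]]]';  python3 -m crank '[[[0,0,0,0],[0,0,0,0],[0,0,0,0],[0,0,0,0]]]'
python3 - <<'E'
from h import *
import pickle
print(tool());snap('wrist','w21')
crop(cv2.imread('pics/w21.png'),170,110,340,300,3,'pics/w21c.png')
E
```

```text
t: 18.13
tool_pos: [0.5029, -0.0061, 0.203]
tool_rot: [1.149, 1.249, -1.153]
contact_force: [-0.3, 0.3, 0.4]
opening: 0.0152
t: 18.47
tool_pos: [0.5045, -0.0065, 0.2067]
tool_rot: [1.151, 1.244, -1.15]
contact_force: [-0.2, -0.1, -0.4]
opening: 0.0153
(array([ 0.5045, -0.0065,  0.2067]), np.float64(4.53), array([ 1.3e-03, -2.0e-04, -1.0e+00]), array([-0.2, -0.1, -0.4]), 0.0153)
```

View pics/w21c.png

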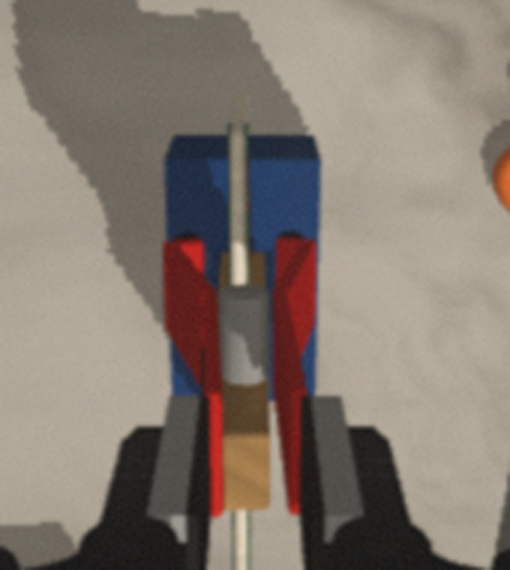

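```bash
python3 -m crank '[[[0,0,-0.006,0],[0,0,-0.012,0],[0,0,-0.018,0],[0,0,-0.025,0],[0,0,-0.032,0]]]';  python3 -m crank '[[[0,0,0,0],[0,0,0,0],[0,0,0,0],[0,0,0,0],[0,0,0,0]]]'; python3 -m crank '[[[0,0,0,0],[0,0,0,0],[0,0,0,0],[0,0,0,0],[0,0,0,0]]]'
python3 - <<'E'
from h import *
import pickle
print(tool());snap('wrist','w22');snap('scene','s22');snap('top','t22');print(tool())
crop(cv2.imread('pics/w22.png'),170,110,340,300,3,'pics/w22c.png')
crop(cv2.imread('pics/s22.png'),190,100,310,240,4.2,'pics/s22c.png')
i=cv2.imread("pics/w22.png").astype(int);W=np.load("w22.npy")
red=(i[...,2]>i[...,1]+60)&(i[...,2]>i[...,0]+60)
p=W[red&(W[...,2]>.1)&(W[...,2]<.3)&(abs(W[...,0]-.5)<.04)&(abs(W[...,1])<.04)];print(p.min(0).round(4),p.max(0).round(4))
q=p[p[:,2]<.128]; print("jaw",q.min(0).round(4),q.max(0).round(4))
cm=pickle.load(open("w22.pkl","rb"))
E
```

```text
t: 18.93
tool_pos: [0.5039, -0.0064, 0.1729]
tool_rot: [1.15, 1.246, -1.151]
contact_force: [-0.8, 0.5, 0.0]
opening: 0.015
t: 19.35
tool_pos: [0.5045, -0.0065, 0.1746]
tool_rot: [1.151, 1.245, -1.15]
contact_force: [-0.5, -0.3, -1.4]
opening: 0.015
t: 19.77
tool_pos: [0.5041, -0.0064, 0.174]
tool_rot: [1.151, 1.246, -1.151]
contact_force: [0.2, 0.2, -0.1]
opening: 0.0145
(array([ 0.5041, -0.0064,  0.174 ]), np.float64(4.54), array([ 0., -0., -1.]), array([ 0.2,  0.2, -0.1]), 0.0145)
(array([ 0.5041, -0.0064,  0.174 ]), np.float64(4.54), array([-0.,  0., -1.]), array([-0.4,  0.1, -1.1]), 0.0149)
[ 0.4821 -0.0384  0.121 ] [0.52   0.0062 0.206 ]
jaw [ 0.4821 -0.017   0.121 ] [0.52   0.0053 0.128 ]
```

View pics/w22c.png

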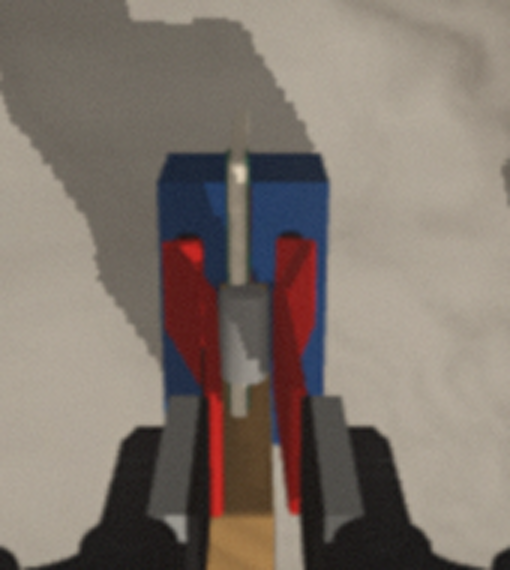

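View pics/s22c.png

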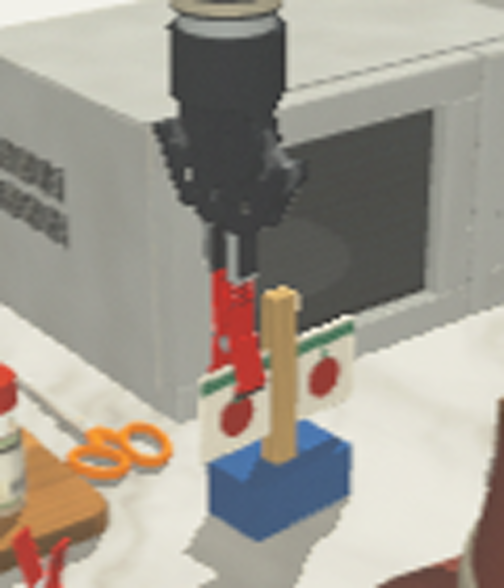

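```bash
python3 -c "
from h import *
print(tool(),get_obs()['t']);print(finish_job());print(tool())"
```

```text
(array([ 0.5041, -0.0064,  0.174 ]), np.float64(4.54), array([-0.,  0., -1.]), array([-0.4,  0.1, -1.1]), 0.0149) 19.9167
the job is handed in; nothing more can be done
None
the job is handed in; nothing more can be done
```

The card is standing home in the blue stand, let go of. The larger red clip is held squeezed open over the card's top edge, on the +y side of the stick. I handed the job in at 19.9 s; it gives no verdict.

- **Card:** The first insertion jammed at about 83 N on the wrist and tilted the card slightly in the grip. I backed off, realigned the foot over the slot, lowered it gently and let it drop the rest of the way.
    - **Height:** The stick top measured 0.176 m and the panel top edge 0.135 m, which matches the card being fully home.
    - **Position:** It measured about 3–4 mm off the stand's centre in y. That is more than the slot's play allows, so part of it is probably camera error. The limit is 8 mm.
- **Clip:** Before handing in I measured it in the last pictures.
    - **Position:** The pivot was at about 0.154 m and the clip about 42 mm from the middle of the stick.
    - **Jaws:** The tips were about 18 mm below the card's top edge. They gaped about 17 mm, with the panel centred between them.
    - **Contact:** I saw no contact with the card in the pictures, the outside force was about 1 N, and the arm was still. Contact force on the card itself was not measured directly.

The jars, pot and shaker were left alone; I did not re-measure them at the end.

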